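# Close down the spice station

## Robot

A 7-joint arm with a two-finger parallel gripper is mounted at the origin on a cart in front of the work surface, level with it; the furniture and walls round the work are solid. World frame = base frame: x ahead of the robot, y to its left, z up, the work surface at z = 0. Lengths are in m, angles in rad, forces in N, time in s.
With the tool pointing down it reaches from about 0.425 to 1.025 m from the base axis. Payload 9.4 kg.
Tool frame: the origin (TCP) lies midway between the tips of the shut fingers; the grasp point (between the pads) lies 19 mm behind it; z points along the fingers, y is the line along which they close (so a half turn about z gives the same grasp; the last joint's range is limited). The gripper opens to 85 mm and grips with 20 to 120 N. Pads are 22 mm wide; open, the fingers measure 114 mm over their backs; the gripper's body (76 mm by 85 mm) begins 54 mm behind the grasp point. The pads swing forward as they close: fully open they stand 13 mm farther back than shut.
Start: joints at [1.09, 0.599, -0.003, 1.599, 0.002, 0.943, -0.08], TCP at [0.285, -0.667, 0.231] pointing down, gripper open.
Joint ranges: [-2.57, 2.57], [-0.35, 1.97], [-1.29, 1.29], [0.11, 2.56], [-1.05, 4.19], [0.11, 1.86], [-2.63, 2.63]. Speed limits (rad/s): [2.22, 2.22, 3.01, 3.01, 3.14, 3.14, 3.14].

## Interface

Orientations are given as a unit quaternion [x, y, z, w].
In Python, from plant import * gives the robot as it stands.
- The arm moves only by the shell command python3 -m handwheel 'ROWS' [FORCE]. ROWS is a JSON object of lists of equal length, an entry for each row: "dp": the shift along the tool's x, y, z in mm, a list of three; "spin": the turn about the tool's z in degrees; "claw": the opening, from -1 (shut) to 1 (fully open), so that 0 is half open. A call has 1 to 20 rows; each row is the pose to reach, as a shift and turn from the pose commanded when the call began, along the tool's axes at that moment; what a row does not reach only later rows make up. A row lasts 1/10 s, in which the tool goes at most 50 mm and 8.59 degrees, less where a joint would pass 70% of its speed; a pose out of reach is approached as far as the arm can. A call with a gripper value outside its range is refused whole. The fingers move at their own pace and stop on an object; FORCE is the grip in N (left out, the last holds). Time passes only in rows, so rows that repeat a pose let the fingers close. It gives the time, the measured TCP pose, the force, the opening and the grip force at its end, in the units of the state.
- get_obs(): the state, without advancing time (a new reading comes with each control period).
- capture(name): name is "scene" or "side" or "wrist"; returns the picture (400x640x3 uint8, red, green, blue); there is no depth.
- calibration(name): a dict with "mtx" (3x3 intrinsics, pixels), "rvec" (rotation vector, rad) and "tvec" (3), from world to camera coordinates, as OpenCV has them; the wrist camera has in their place "hand_eye" (4x4, takes a point from camera to tool coordinates, whose origin is the TCP and whose axes are the flange's). Camera axes: x right, y down, z forward; pixel columns grow to the right and rows downward; lengths in m; the calibration is good to about 2 mm. A picture is of the moment at which its call begins: read the wrist's pose just before it. calibration takes no time and is no camera call.
- job_done(): hands the job in; it is judged then, once.
The state is a dict: "time": time; "joints": joint angles; "dq": joint speeds; "effort": joint torques, N m; "ee_pos": TCP position; "ee_rot": TCP orientation; "force": force on the tool from outside, world axes, zero at the start; "torque": the same for the moment, N m; "finger_gap": opening from 0.0 (shut) to 1.0 (fully open); "gripper_force": force on a finger pad.
Only numpy, scipy, OpenCV 4.12 (cv2) and the standard library are available. Lean on these libraries where they do the work, as an engineer would, in place of code of your own. Each camera call takes 0.05 s, during which the arm holds its last target. There are 200 camera calls.

## Task

Close down the spice station for the night: slide its cover fully back, lift the spoon well straight up out of its guides and set it in the steel dish tray for washing, and stand every spice jar that stands on the worktop to the right of the station upright in a pocket of its own; a jar already in a pocket stays in the station, and the jars against the back wall by the timer stay there. Then slide the cover fully shut over the jars. Do not disturb the lemon, the ramekin or the tin nearby.

Things in the scene. Friction and masses are not known exactly. Their poses are not given: they have to be found in the camera images.
- cover (a joint): sliding cover of the spice station: a flat smoked amber sheet 190 x 218 x 4 mm in rails. 0 = fully shut over the jar bay, grows as it slides back away from the robot (along the station's +x), 0.184 m = fully back over the closed rear half (end stop). It stays where it is left; about 2 N of friction. It may stand a few cm ajar at the start.
- cover_grip (a point): middle of the cover's steel bar grip: round bar 12 mm thick, 88 mm long along the station's y axis, its middle 30 mm above the top of the cover (149 mm above the worktop); it rides with the cover, axes as the station's. Pinch it from above with the fingers either side of it in the station's x direction.
- station: spice station, fixed: aluminium case 382 long (x) x 234 wide (y), rails to 123 mm high. Origin on the worktop under the middle of the jar bay; +x points away from the robot to the closed rear half, z up. Bay: x -92..+92, y -109..+109 mm inside; white deck, top 50 mm above the worktop, with six jar pockets (three each side) and between them a slot along x with white guide ribs (|x| 80..92, |y| 6..11 mm, 106 mm high) at both ends
- spoon_well_mid (a point): spoon well's centre, half-way up (48 mm above its underside). Narrow open steel pocket, loose, 0.22 kg: 144 long (x) x 28 wide (y), walls 66 mm, 96 mm high over its carrying bar. It stands in the middle slot, underside 10 mm above the worktop; tongues at its ends (172 mm overall, 7 mm wide) run between the guide ribs with 2.5 mm play, so it comes out only straight up, free once raised 60 mm
- spoon_well_bar (a point): middle of the spoon well's carrying bar: round bar 12 mm thick, 120 mm long along the well's x, 90 mm above the well's underside, 42 mm above its centre. Pinch it from above with the fingers either side in the well's y direction; the clear height under the bar is 18 mm to the rim of the well
- dish_tray_floor (a point): centre of the floor (top face, 3 mm above the worktop) of the plain steel dish tray, loose, 0.9 kg, outside 210 (x) x 116 (y) x 34 mm high with 3 mm walls; x along its long side, z up.
- pocket_front_left (a point): centre of the floor of the front left jar pocket (front = nearer the robot): 52 x 52 mm square, 40 mm deep, floor 10 mm above the worktop; axes as the station's. Pockets lie 60 mm apart along the station's x and 100 mm along its y. With the spoon well out, a jar in it has 28 mm (towards the middle) and 36 mm (towards the wall) free for fingers in the station's y direction, but only 16 mm to its neighbours along x
- pocket_front_right (a point): centre of the floor of the front right jar pocket (front = nearer the robot): 52 x 52 mm square, 40 mm deep, floor 10 mm above the worktop; axes as the station's. Pockets lie 60 mm apart along the station's x and 100 mm along its y. With the spoon well out, a jar in it has 28 mm (towards the middle) and 36 mm (towards the wall) free for fingers in the station's y direction, but only 16 mm to its neighbours along x
- pocket_middle_left (a point): centre of the floor of the middle left jar pocket (front = nearer the robot): 52 x 52 mm square, 40 mm deep, floor 10 mm above the worktop; axes as the station's. Pockets lie 60 mm apart along the station's x and 100 mm along its y. With the spoon well out, a jar in it has 28 mm (towards the middle) and 36 mm (towards the wall) free for fingers in the station's y direction, but only 16 mm to its neighbours along x
- pocket_middle_right (a point): centre of the floor of the middle right jar pocket (front = nearer the robot): 52 x 52 mm square, 40 mm deep, floor 10 mm above the worktop; axes as the station's. Pockets lie 60 mm apart along the station's x and 100 mm along its y. With the spoon well out, a jar in it has 28 mm (towards the middle) and 36 mm (towards the wall) free for fingers in the station's y direction, but only 16 mm to its neighbours along x
- pocket_back_left (a point): centre of the floor of the back left jar pocket (front = nearer the robot): 52 x 52 mm square, 40 mm deep, floor 10 mm above the worktop; axes as the station's. Pockets lie 60 mm apart along the station's x and 100 mm along its y. With the spoon well out, a jar in it has 28 mm (towards the middle) and 36 mm (towards the wall) free for fingers in the station's y direction, but only 16 mm to its neighbours along x
- pocket_back_right (a point): centre of the floor of the back right jar pocket (front = nearer the robot): 52 x 52 mm square, 40 mm deep, floor 10 mm above the worktop; axes as the station's. Pockets lie 60 mm apart along the station's x and 100 mm along its y. With the spoon well out, a jar in it has 28 mm (towards the middle) and 36 mm (towards the wall) free for fingers in the station's y direction, but only 16 mm to its neighbours along x
- jar_a_mid (a point): spice jar A: rusty orange with a white band and a black cap, 44 mm across, 99 mm tall (cap: the top 20 mm, 40 mm across), 0.13 kg; this point is its centre, half-way up (49.5 mm above its underside); z up the jar. When present it stands on the worktop to the right of the station.
- jar_b_mid (a point): spice jar B: olive green with a white band and a black cap, 44 mm across, 99 mm tall (cap: the top 20 mm, 40 mm across), 0.13 kg; this point is its centre, half-way up (49.5 mm above its underside); z up the jar. When present it stands on the worktop to the right of the station.
- jar_c_mid (a point): spice jar C: mustard yellow with a white band and a black cap, 44 mm across, 99 mm tall (cap: the top 20 mm, 40 mm across), 0.13 kg; this point is its centre, half-way up (49.5 mm above its underside); z up the jar. When present it stands on the worktop to the right of the station.
- jar_d_mid (a point): spice jar D: rusty orange with a white band and a black cap, 44 mm across, 99 mm tall (cap: the top 20 mm, 40 mm across), 0.13 kg; this point is its centre, half-way up (49.5 mm above its underside); z up the jar. When present it stands on the worktop to the right of the station.
- jar_e_mid (a point): spice jar E: olive green with a white band and a black cap, 44 mm across, 99 mm tall (cap: the top 20 mm, 40 mm across), 0.13 kg; this point is its centre, half-way up (49.5 mm above its underside); z up the jar. When present it stands in the back left pocket from the start.
- lemon_1: bystander, not part of the job: lemon, 72 x 57 x 58 mm; origin at the centre of its underside as it stands
- ramekin: bystander, not part of the job: brown ramekin 69 mm across, 34 mm high; origin at the centre of its underside as it stands
- tin: bystander, not part of the job: steel tin 75 mm across, 58 mm high; origin at the centre of its underside as it stands

How it is judged:
On the way, in this order (a step that is already met when the one before it is completed fails the run):
1. the cover is slid fully back (value of joint cover above 0.174 m), for 0.2 s.
2. with the cover still back, the spoon well is in the dish tray and every jar stands in a pocket (value of joint cover above 0.12 m and horizontal distance between spoon_well_mid and dish_tray_floor below 0.06 m and z of spoon_well_mid in the frame of dish_tray_floor between 0.005 and 0.056 m and ((horizontal distance between jar_a_mid and pocket_front_left below 0.012 m and z of jar_a_mid in the frame of pocket_front_left between 0.042 and 0.056 m and angle between jar_a_mid's own z axis and vertical below 0.15 rad) or (horizontal distance between jar_a_mid and pocket_front_right below 0.012 m and z of jar_a_mid in the frame of pocket_front_right between 0.042 and 0.056 m and angle between jar_a_mid's own z axis and vertical below 0.15 rad) or (horizontal distance between jar_a_mid and pocket_middle_left below 0.012 m and z of jar_a_mid in the frame of pocket_middle_left between 0.042 and 0.056 m and angle between jar_a_mid's own z axis and vertical below 0.15 rad) or (horizontal distance between jar_a_mid and pocket_middle_right below 0.012 m and z of jar_a_mid in the frame of pocket_middle_right between 0.042 and 0.056 m and angle between jar_a_mid's own z axis and vertical below 0.15 rad) or (horizontal distance between jar_a_mid and pocket_back_left below 0.012 m and z of jar_a_mid in the frame of pocket_back_left between 0.042 and 0.056 m and angle between jar_a_mid's own z axis and vertical below 0.15 rad) or (horizontal distance between jar_a_mid and pocket_back_right below 0.012 m and z of jar_a_mid in the frame of pocket_back_right between 0.042 and 0.056 m and angle between jar_a_mid's own z axis and vertical below 0.15 rad)) and ((horizontal distance between jar_b_mid and pocket_front_left below 0.012 m and z of jar_b_mid in the frame of pocket_front_left between 0.042 and 0.056 m and angle between jar_b_mid's own z axis and vertical below 0.15 rad) or (horizontal distance between jar_b_mid and pocket_front_right below 0.012 m and z of jar_b_mid in the frame of pocket_front_right between 0.042 and 0.056 m and angle between jar_b_mid's own z axis and vertical below 0.15 rad) or (horizontal distance between jar_b_mid and pocket_middle_left below 0.012 m and z of jar_b_mid in the frame of pocket_middle_left between 0.042 and 0.056 m and angle between jar_b_mid's own z axis and vertical below 0.15 rad) or (horizontal distance between jar_b_mid and pocket_middle_right below 0.012 m and z of jar_b_mid in the frame of pocket_middle_right between 0.042 and 0.056 m and angle between jar_b_mid's own z axis and vertical below 0.15 rad) or (horizontal distance between jar_b_mid and pocket_back_left below 0.012 m and z of jar_b_mid in the frame of pocket_back_left between 0.042 and 0.056 m and angle between jar_b_mid's own z axis and vertical below 0.15 rad) or (horizontal distance between jar_b_mid and pocket_back_right below 0.012 m and z of jar_b_mid in the frame of pocket_back_right between 0.042 and 0.056 m and angle between jar_b_mid's own z axis and vertical below 0.15 rad)) and ((horizontal distance between jar_c_mid and pocket_front_left below 0.012 m and z of jar_c_mid in the frame of pocket_front_left between 0.042 and 0.056 m and angle between jar_c_mid's own z axis and vertical below 0.15 rad) or (horizontal distance between jar_c_mid and pocket_front_right below 0.012 m and z of jar_c_mid in the frame of pocket_front_right between 0.042 and 0.056 m and angle between jar_c_mid's own z axis and vertical below 0.15 rad) or (horizontal distance between jar_c_mid and pocket_middle_left below 0.012 m and z of jar_c_mid in the frame of pocket_middle_left between 0.042 and 0.056 m and angle between jar_c_mid's own z axis and vertical below 0.15 rad) or (horizontal distance between jar_c_mid and pocket_middle_right below 0.012 m and z of jar_c_mid in the frame of pocket_middle_right between 0.042 and 0.056 m and angle between jar_c_mid's own z axis and vertical below 0.15 rad) or (horizontal distance between jar_c_mid and pocket_back_left below 0.012 m and z of jar_c_mid in the frame of pocket_back_left between 0.042 and 0.056 m and angle between jar_c_mid's own z axis and vertical below 0.15 rad) or (horizontal distance between jar_c_mid and pocket_back_right below 0.012 m and z of jar_c_mid in the frame of pocket_back_right between 0.042 and 0.056 m and angle between jar_c_mid's own z axis and vertical below 0.15 rad)) and ((horizontal distance between jar_d_mid and pocket_front_left below 0.012 m and z of jar_d_mid in the frame of pocket_front_left between 0.042 and 0.056 m and angle between jar_d_mid's own z axis and vertical below 0.15 rad) or (horizontal distance between jar_d_mid and pocket_front_right below 0.012 m and z of jar_d_mid in the frame of pocket_front_right between 0.042 and 0.056 m and angle between jar_d_mid's own z axis and vertical below 0.15 rad) or (horizontal distance between jar_d_mid and pocket_middle_left below 0.012 m and z of jar_d_mid in the frame of pocket_middle_left between 0.042 and 0.056 m and angle between jar_d_mid's own z axis and vertical below 0.15 rad) or (horizontal distance between jar_d_mid and pocket_middle_right below 0.012 m and z of jar_d_mid in the frame of pocket_middle_right between 0.042 and 0.056 m and angle between jar_d_mid's own z axis and vertical below 0.15 rad) or (horizontal distance between jar_d_mid and pocket_back_left below 0.012 m and z of jar_d_mid in the frame of pocket_back_left between 0.042 and 0.056 m and angle between jar_d_mid's own z axis and vertical below 0.15 rad) or (horizontal distance between jar_d_mid and pocket_back_right below 0.012 m and z of jar_d_mid in the frame of pocket_back_right between 0.042 and 0.056 m and angle between jar_d_mid's own z axis and vertical below 0.15 rad)) and ((horizontal distance between jar_e_mid and pocket_front_left below 0.012 m and z of jar_e_mid in the frame of pocket_front_left between 0.042 and 0.056 m and angle between jar_e_mid's own z axis and vertical below 0.15 rad) or (horizontal distance between jar_e_mid and pocket_front_right below 0.012 m and z of jar_e_mid in the frame of pocket_front_right between 0.042 and 0.056 m and angle between jar_e_mid's own z axis and vertical below 0.15 rad) or (horizontal distance between jar_e_mid and pocket_middle_left below 0.012 m and z of jar_e_mid in the frame of pocket_middle_left between 0.042 and 0.056 m and angle between jar_e_mid's own z axis and vertical below 0.15 rad) or (horizontal distance between jar_e_mid and pocket_middle_right below 0.012 m and z of jar_e_mid in the frame of pocket_middle_right between 0.042 and 0.056 m and angle between jar_e_mid's own z axis and vertical below 0.15 rad) or (horizontal distance between jar_e_mid and pocket_back_left below 0.012 m and z of jar_e_mid in the frame of pocket_back_left between 0.042 and 0.056 m and angle between jar_e_mid's own z axis and vertical below 0.15 rad) or (horizontal distance between jar_e_mid and pocket_back_right below 0.012 m and z of jar_e_mid in the frame of pocket_back_right between 0.042 and 0.056 m and angle between jar_e_mid's own z axis and vertical below 0.15 rad))), for 0.2 s.
At the end, for the whole second after the job is handed in: cover shut to within 6 mm; spoon well down in the dish tray (standing or lying, its centre within 60 mm of the tray's); every jar present upright (0.15 rad) on the floor of a pocket of its own, within 12 mm of its centre and 6 mm in height (value of joint cover below 0.006 m and horizontal distance between spoon_well_mid and dish_tray_floor below 0.06 m and z of spoon_well_mid in the frame of dish_tray_floor between 0.005 and 0.056 m and ((horizontal distance between jar_a_mid and pocket_front_left below 0.012 m and z of jar_a_mid in the frame of pocket_front_left between 0.042 and 0.056 m and angle between jar_a_mid's own z axis and vertical below 0.15 rad) or (horizontal distance between jar_a_mid and pocket_front_right below 0.012 m and z of jar_a_mid in the frame of pocket_front_right between 0.042 and 0.056 m and angle between jar_a_mid's own z axis and vertical below 0.15 rad) or (horizontal distance between jar_a_mid and pocket_middle_left below 0.012 m and z of jar_a_mid in the frame of pocket_middle_left between 0.042 and 0.056 m and angle between jar_a_mid's own z axis and vertical below 0.15 rad) or (horizontal distance between jar_a_mid and pocket_middle_right below 0.012 m and z of jar_a_mid in the frame of pocket_middle_right between 0.042 and 0.056 m and angle between jar_a_mid's own z axis and vertical below 0.15 rad) or (horizontal distance between jar_a_mid and pocket_back_left below 0.012 m and z of jar_a_mid in the frame of pocket_back_left between 0.042 and 0.056 m and angle between jar_a_mid's own z axis and vertical below 0.15 rad) or (horizontal distance between jar_a_mid and pocket_back_right below 0.012 m and z of jar_a_mid in the frame of pocket_back_right between 0.042 and 0.056 m and angle between jar_a_mid's own z axis and vertical below 0.15 rad)) and ((horizontal distance between jar_b_mid and pocket_front_left below 0.012 m and z of jar_b_mid in the frame of pocket_front_left between 0.042 and 0.056 m and angle between jar_b_mid's own z axis and vertical below 0.15 rad) or (horizontal distance between jar_b_mid and pocket_front_right below 0.012 m and z of jar_b_mid in the frame of pocket_front_right between 0.042 and 0.056 m and angle between jar_b_mid's own z axis and vertical below 0.15 rad) or (horizontal distance between jar_b_mid and pocket_middle_left below 0.012 m and z of jar_b_mid in the frame of pocket_middle_left between 0.042 and 0.056 m and angle between jar_b_mid's own z axis and vertical below 0.15 rad) or (horizontal distance between jar_b_mid and pocket_middle_right below 0.012 m and z of jar_b_mid in the frame of pocket_middle_right between 0.042 and 0.056 m and angle between jar_b_mid's own z axis and vertical below 0.15 rad) or (horizontal distance between jar_b_mid and pocket_back_left below 0.012 m and z of jar_b_mid in the frame of pocket_back_left between 0.042 and 0.056 m and angle between jar_b_mid's own z axis and vertical below 0.15 rad) or (horizontal distance between jar_b_mid and pocket_back_right below 0.012 m and z of jar_b_mid in the frame of pocket_back_right between 0.042 and 0.056 m and angle between jar_b_mid's own z axis and vertical below 0.15 rad)) and ((horizontal distance between jar_c_mid and pocket_front_left below 0.012 m and z of jar_c_mid in the frame of pocket_front_left between 0.042 and 0.056 m and angle between jar_c_mid's own z axis and vertical below 0.15 rad) or (horizontal distance between jar_c_mid and pocket_front_right below 0.012 m and z of jar_c_mid in the frame of pocket_front_right between 0.042 and 0.056 m and angle between jar_c_mid's own z axis and vertical below 0.15 rad) or (horizontal distance between jar_c_mid and pocket_middle_left below 0.012 m and z of jar_c_mid in the frame of pocket_middle_left between 0.042 and 0.056 m and angle between jar_c_mid's own z axis and vertical below 0.15 rad) or (horizontal distance between jar_c_mid and pocket_middle_right below 0.012 m and z of jar_c_mid in the frame of pocket_middle_right between 0.042 and 0.056 m and angle between jar_c_mid's own z axis and vertical below 0.15 rad) or (horizontal distance between jar_c_mid and pocket_back_left below 0.012 m and z of jar_c_mid in the frame of pocket_back_left between 0.042 and 0.056 m and angle between jar_c_mid's own z axis and vertical below 0.15 rad) or (horizontal distance between jar_c_mid and pocket_back_right below 0.012 m and z of jar_c_mid in the frame of pocket_back_right between 0.042 and 0.056 m and angle between jar_c_mid's own z axis and vertical below 0.15 rad)) and ((horizontal distance between jar_d_mid and pocket_front_left below 0.012 m and z of jar_d_mid in the frame of pocket_front_left between 0.042 and 0.056 m and angle between jar_d_mid's own z axis and vertical below 0.15 rad) or (horizontal distance between jar_d_mid and pocket_front_right below 0.012 m and z of jar_d_mid in the frame of pocket_front_right between 0.042 and 0.056 m and angle between jar_d_mid's own z axis and vertical below 0.15 rad) or (horizontal distance between jar_d_mid and pocket_middle_left below 0.012 m and z of jar_d_mid in the frame of pocket_middle_left between 0.042 and 0.056 m and angle between jar_d_mid's own z axis and vertical below 0.15 rad) or (horizontal distance between jar_d_mid and pocket_middle_right below 0.012 m and z of jar_d_mid in the frame of pocket_middle_right between 0.042 and 0.056 m and angle between jar_d_mid's own z axis and vertical below 0.15 rad) or (horizontal distance between jar_d_mid and pocket_back_left below 0.012 m and z of jar_d_mid in the frame of pocket_back_left between 0.042 and 0.056 m and angle between jar_d_mid's own z axis and vertical below 0.15 rad) or (horizontal distance between jar_d_mid and pocket_back_right below 0.012 m and z of jar_d_mid in the frame of pocket_back_right between 0.042 and 0.056 m and angle between jar_d_mid's own z axis and vertical below 0.15 rad)) and ((horizontal distance between jar_e_mid and pocket_front_left below 0.012 m and z of jar_e_mid in the frame of pocket_front_left between 0.042 and 0.056 m and angle between jar_e_mid's own z axis and vertical below 0.15 rad) or (horizontal distance between jar_e_mid and pocket_front_right below 0.012 m and z of jar_e_mid in the frame of pocket_front_right between 0.042 and 0.056 m and angle between jar_e_mid's own z axis and vertical below 0.15 rad) or (horizontal distance between jar_e_mid and pocket_middle_left below 0.012 m and z of jar_e_mid in the frame of pocket_middle_left between 0.042 and 0.056 m and angle between jar_e_mid's own z axis and vertical below 0.15 rad) or (horizontal distance between jar_e_mid and pocket_middle_right below 0.012 m and z of jar_e_mid in the frame of pocket_middle_right between 0.042 and 0.056 m and angle between jar_e_mid's own z axis and vertical below 0.15 rad) or (horizontal distance between jar_e_mid and pocket_back_left below 0.012 m and z of jar_e_mid in the frame of pocket_back_left between 0.042 and 0.056 m and angle between jar_e_mid's own z axis and vertical below 0.15 rad) or (horizontal distance between jar_e_mid and pocket_back_right below 0.012 m and z of jar_e_mid in the frame of pocket_back_right between 0.042 and 0.056 m and angle between jar_e_mid's own z axis and vertical below 0.15 rad))); the robot touches nothing.
It fails at once if the spoon well is wrenched sideways (tilted more than 0.25 rad) while in or over its guides (horizontal distance between spoon_well_mid and station below 0.04 m and angle between spoon_well_mid's own z axis and vertical above 0.25 rad).
It fails at once if a bystander (lemon, ramekin, tin) is moved more than 30 mm (distance of any of lemon_1, ramekin, tin from where it was at the start of the episode above 0.03 m).
Of jar_a, jar_b, jar_c, jar_d, jar_e only 4 to 5 are there at a start; the rules pass over those that are not, and their reading is None.
At some moment in a run one of dish_tray may be knocked a few centimetres aside while the robot is not near it.
It also fails if it takes over 208 s, if anything falls off the work surface, if the arm or the gripper's body presses on something with over 40 N, if the wrist force passes 120 N, or if a joint passes its speed limit or range.

## Working session

There is one attempt and no reset: what is moved stays moved. The work goes in short steps, Python scripts to look and compute and a shell command to move; the robot and the scene stay as the last step left them, time stands still between calls to the robot, and variables do not carry over. Pictures are saved under pics/ and viewed, at most 14 in all, crops included, and the job is handed in when it is done.

```bash
mkdir -p pics
python3 - <<'E'
from plant import *
import cv2
o=get_obs();print({k:(o[k]) for k in("time","ee_pos","ee_rot","finger_gap","force")})
for n in("scene","side","wrist"):
    cv2.imwrite(f"pics/{n}0.png",capture(n)[:,:,::-1]);print(n,calibration(n))
E
```

```text
{'time': 0.0, 'ee_pos': array([ 0.28467202, -0.66624542,  0.23041608]), 'ee_rot': array([ 9.79681016e-01,  2.00560387e-01, -2.26686551e-04, -7.65555283e-04]), 'finger_gap': 0.9964659657635794, 'force': array([ 1.17104737,  0.32445132, -0.34580694])}
scene {'mtx': array([[450.48657003,   0.        , 324.50295173],
       [  0.        , 450.48657003, 200.30511571],
       [  0.        ,   0.        ,   1.        ]]), 'rvec': array([ 0.8699367 , -2.45405026,  1.15249507]), 'tvec': array([0.41161488, 0.34689296, 0.92150301])}
side {'mtx': array([[453.7682985 ,   0.        , 311.15022416],
       [  0.        , 453.7682985 , 195.90254413],
       [  0.        ,   0.        ,   1.        ]]), 'rvec': array([ 2.49441034, -0.04045539, -0.00427405]), 'tvec': array([-0.57595053,  0.02781591,  1.2580849 ])}
wrist {'mtx': array([[304.06112292,   0.        , 316.97580171],
       [  0.        , 304.06112292, 202.62435623],
       [  0.        ,   0.        ,   1.        ]]), 'hand_eye': array([[ 3.72742630e-04, -9.51927122e-01, -3.06324364e-01,
         7.85251720e-02],
       [ 9.99998519e-01, -1.59847286e-04,  1.71355957e-03,
        -3.87051784e-04],
       [-1.68014894e-03, -3.06324549e-01,  9.51925652e-01,
        -1.41761689e-01],
       [ 0.00000000e+00,  0.00000000e+00,  0.00000000e+00,
         1.00000000e+00]])}
```

View pics/scene0.png

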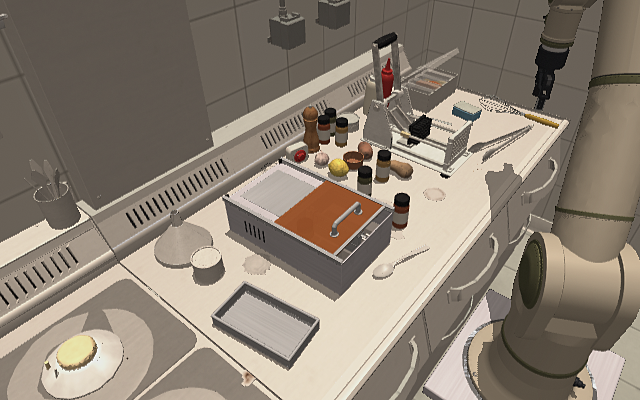

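View pics/side0.png

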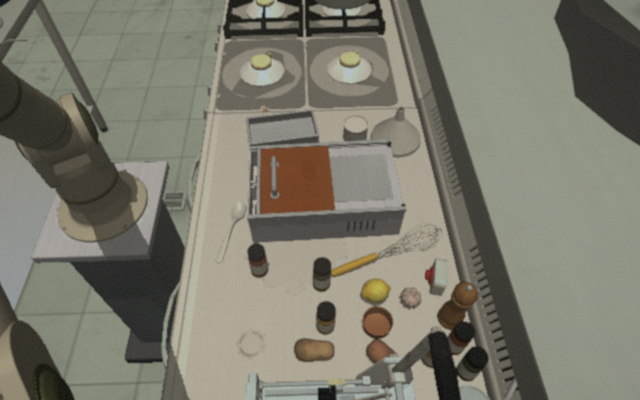

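```bash
cat > h.py <<'E'
from plant import *
import numpy as np, cv2
from scipy.spatial.transform import Rotation as R
def cam(n,o=None):
    c=calibration(n);K=c["mtx"]
    if n=="wrist":
        o=o or get_obs();T=np.eye(4);T[:3,:3]=R.from_quat(o["ee_rot"]).as_matrix();T[:3,3]=o["ee_pos"]
        C=T@c["hand_eye"];return K,C[:3,:3],C[:3,3]
    Rm=cv2.Rodrigues(c["rvec"])[0];return K,Rm.T,-Rm.T@c["tvec"]
def ray(cm,uv):
    K,Rm,p=cm;d=Rm@np.linalg.solve(K,[uv[0],uv[1],1]);return p,d/np.linalg.norm(d)
def plane(cm,uv,z):
    p,d=ray(cm,uv);return p+d*(z-p[2])/d[2]
def tri(rs):
    A=np.zeros((3,3));b=np.zeros(3)
    for p,d in rs:
        M=np.eye(3)-np.outer(d,d);A+=M;b+=M@p
    x=np.linalg.solve(A,b);return x,[round(1e3*np.linalg.norm(np.cross(x-p,d)),1) for p,d in rs]
def proj(cm,X):
    K,Rm,p=cm;q=K@(Rm.T@(np.asarray(X)-p));return q[:2]/q[2]
def snap(n,f):
    o=get_obs();im=capture(n)[:,:,::-1].copy();cv2.imwrite(f"pics/{f}.png",im);np.save(f"pics/{f}.npy",np.r_[o["ee_pos"],o["ee_rot"]]);return im,cam(n,o)
def load(f):
    a=np.load(f"pics/{f}.npy");return cam("wrist",dict(ee_pos=a[:3],ee_rot=a[3:]))
def tool(p,o=None):   # world point -> tool-axis shift mm from TCP
    o=o or get_obs();return np.round(1e3*R.from_quat(o["ee_rot"]).inv().apply(np.asarray(p)-o["ee_pos"]),1)
E
python3 - <<'E'
import cv2,numpy as np
a=cv2.imread("pics/scene0.png")[140:320,195:440];cv2.imwrite("pics/c1.png",cv2.resize(a,None,fx=3.2,fy=3.2,interpolation=cv2.INTER_CUBIC))
a=cv2.imread("pics/side0.png")[100:350,210:420];cv2.imwrite("pics/c2.png",cv2.resize(a,None,fx=2.4,fy=2.4,interpolation=cv2.INTER_CUBIC))
E
```

```text
(no output)
```

View pics/c1.png

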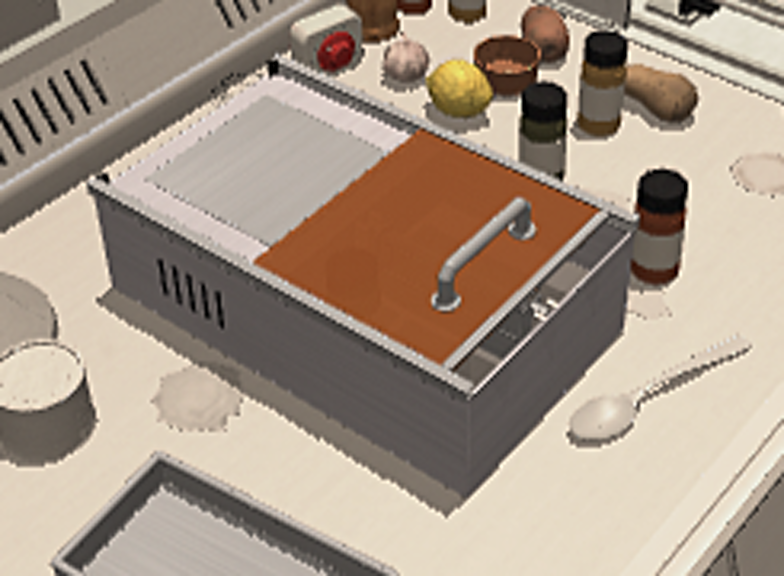

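View pics/c2.png

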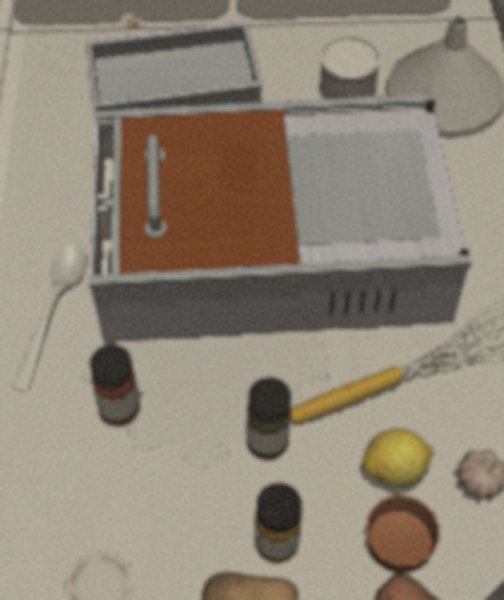

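Run:
```python
from h import *
S,D=cam("scene"),cam("side")
P=dict(grip=((486,236),(153.5,180)),gripL=((452,264),(153,142)),gripR=((520,204),(154,222)),FL=((471,388),(99,112)),FR=((634,222),(95,283)),BL=((93,183),(432,102)),BR=((272,66),(467,258)),
j1=((662,182),(111,357)),j2=((544,95),(269,391)),j3=((606,44),(279,497)),covL=((262,262),(286,111)),covR=((412,133),(298,262)), trNL=((55,562),(92,46)),trFL=((160,460),(246,30)),trFR=((395,574),(259,90)))
for k,(a,b) in P.items():
    a=np.array(a)/3.2+(195,140)-.35;b=np.array(b)/2.4+(210,100)-.3
    x,e=tri([ray(S,a),ray(D,b)]);print(k,x.round(4),e)
```

```text
grip [ 0.4833 -0.0257  0.1433] [np.float64(0.5), np.float64(0.5)]
gripL [0.4811 0.0206 0.1496] [np.float64(1.9), np.float64(1.9)]
gripR [ 0.4863 -0.0765  0.139 ] [np.float64(1.4), np.float64(1.4)]
FL [0.4141 0.0898 0.123 ] [np.float64(5.3), np.float64(5.3)]
FR [ 0.4229 -0.1359  0.1166] [np.float64(3.1), np.float64(3.1)]
BL [0.7924 0.098  0.1167] [np.float64(1.3), np.float64(1.3)]
BR [ 0.7984 -0.1181  0.1145] [np.float64(2.5), np.float64(2.5)]
j1 [ 0.4411 -0.2114  0.0998] [np.float64(2.3), np.float64(2.3)]
j2 [ 0.5918 -0.2537  0.0983] [np.float64(3.1), np.float64(3.1)]
j3 [ 0.5957 -0.3596  0.0968] [np.float64(3.7), np.float64(3.7)]
covL [0.6218 0.0836 0.1198] [np.float64(7.2), np.float64(7.2)]
covR [ 0.6295 -0.1167  0.1171] [np.float64(0.1), np.float64(0.1)]
trNL [0.4586 0.3181 0.0825] [np.float64(84.7), np.float64(84.7)]
trFL [0.5745 0.2496 0.0837] [np.float64(15.8), np.float64(15.8)]
trFR [0.5121 0.1838 0.0026] [np.float64(97.8), np.float64(97.8)]
```

```bash
python3 -m handwheel '{"dp":[[0,0,-70],[0,0,-70],[72,-85,-70],[108,-127,-70],[144,-170,-70],[180,-212,-70],[216,-255,-70],[252,-297,-70],[289,-340,-70],[325,-382,-70],[361,-425,-70],[397,-467,-70],[433,-510,-70],[433,-510,-70],[433,-510,-70],[433,-510,-70]],"spin":[0,0,-5,-10,-17,-24,-31,-38,-45,-52,-59,-64,-69,-69,-69,-69],"claw":[1,1,1,1,1,1,1,1,1,1,1,1,1,1,1,1]}' 40
python3 - <<'E'
from h import *
im,c=snap("wrist","w1");o=get_obs();print(o["ee_pos"],R.from_quat(o["ee_rot"]).as_matrix().round(3),tool([.4833,-.027,.149]))
E
```

```text
time: 1.75
ee_pos: [0.4835, -0.0226, 0.3016]
ee_rot: [0.692, 0.722, 0.001, -0.0]
force: [-0.2, -0.8, -0.1]
finger_gap: 1.001
gripper_force: 0.0
[ 0.4839987  -0.02146852  0.30157742] [[-0.044  0.999  0.001]
 [ 0.999  0.044  0.002]
 [ 0.002  0.002 -1.   ]] [ -5.8  -1.2 152.6]
```

View pics/w1.png

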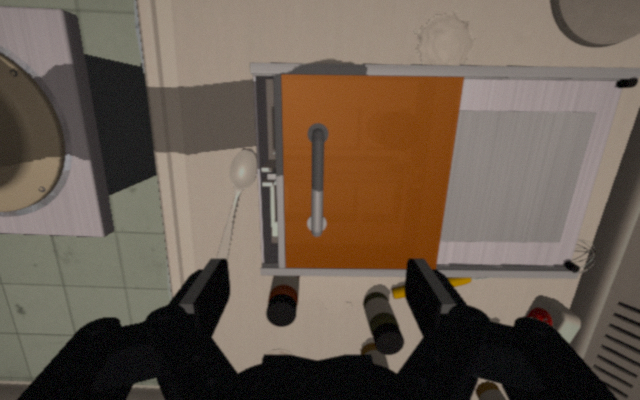

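Run:
```python
from h import *
c=load("w1");S,D=cam("scene"),cam("side")
for n,uv,z in[("gL",(318.5,133),.149),("gR",(317,221),.149),("FLo",(254,63),.123),("FRo",(263,275),.123),("rl",(636,67),.123),("rr",(575,276),.123),("covBL",(463,79),.119),("covBR",(440,269),.119),("covFL",(277,76),.119),("covFR",(279,268),.119)]:print(n,plane(c,uv,z).round(4))
# triangulated height of bar mid
print(tri([ray(c,(317.7,177)),ray(S,np.array((486,236))/3.2+(195,140)-.35),ray(D,np.array((153.5,180))/2.4+(210,100)-.3)]))
for n,a,b in[("L",(462,263),(254,63)),("R",0,0)][:1]:pass
```

```text
gL [0.483  0.0306 0.149 ]
gR [ 0.4854 -0.0587  0.149 ]
FLo [0.4181 0.0917 0.123 ]
FRo [ 0.4242 -0.1408  0.123 ]
rl [0.7879 0.104  0.123 ]
rr [ 0.7985 -0.1264  0.123 ]
covBL [0.6241 0.0865 0.119 ]
covBR [ 0.6368 -0.126   0.119 ]
covFL [0.4398 0.0813 0.119 ]
covFR [ 0.4428 -0.1329  0.119 ]
(array([ 0.48320528, -0.02038768,  0.14135936]), [np.float64(6.5), np.float64(5.4), np.float64(2.6)])
```

```bash
python3 -m handwheel '{"dp":[[2,0,45],[2,0,90],[2,0,135],[2,0,155],[2,0,170],[2,0,170],[2,0,170],[2,0,170],[2,0,170],[2,0,170],[2,0,170]],"spin":[0,0,0,0,0,0,0,0,0,0,0],"claw":[0,0,0,0,0,0,-1,-1,-1,-1,-1]}' 60
```

```text
time: 2.9
ee_pos: [0.4832, -0.0257, 0.1323]
ee_rot: [0.694, 0.72, 0.001, 0.001]
force: [-0.5, -0.0, 7.5]
finger_gap: 0.116
gripper_force: 58.8
```

```bash
python3 -m handwheel '{"dp":[[0,10,0],[0,25,0],[0,40,0],[-1,55,0],[-1,70,0],[-1,85,0],[-1,100,0],[-1,115,0],[-1,130,0],[-2,140,0],[-2,148,0],[-2,152,0],[-2,152,0]],"spin":[0,0,0,0,0,0,0,0,0,0,0,0,0],"claw":[-1,-1,-1,-1,-1,-1,-1,-1,-1,-1,-1,-1,-1]}'
python3 -m handwheel '{"dp":[[0,3,0],[0,6,0],[0,8,0],[0,10,0],[0,10,0]],"spin":[0,0,0,0,0],"claw":[-1,-1,-1,-1,-1]}'
```

```text
time: 4.2
ee_pos: [0.6358, -0.0211, 0.1324]
ee_rot: [0.694, 0.72, 0.001, 0.001]
force: [1.5, 2.7, 3.8]
finger_gap: 0.115
gripper_force: 58.7
time: 4.7
ee_pos: [0.645, -0.0208, 0.1324]
ee_rot: [0.694, 0.72, 0.001, 0.0]
force: [-0.2, 1.8, 7.2]
finger_gap: 0.117
gripper_force: 59.0
```

```bash
python3 -m handwheel '{"dp":[[0,3,0],[0,5,0],[0,7,0],[0,7,0]],"spin":[0,0,0,0],"claw":[-1,-1,-1,-1]}'
python3 -m handwheel '{"dp":[[0,2,0],[0,4,0],[0,6,0],[0,6,0]],"spin":[0,0,0,0],"claw":[-1,-1,-1,-1]}'
```

```text
time: 5.1
ee_pos: [0.6464, -0.0208, 0.1323]
ee_rot: [0.694, 0.72, -0.004, -0.003]
force: [-18.4, 2.2, 22.7]
finger_gap: 0.116
gripper_force: 60.8
time: 5.5
ee_pos: [0.6464, -0.0208, 0.1321]
ee_rot: [0.694, 0.72, -0.008, -0.006]
force: [-40.2, 2.2, 37.6]
finger_gap: 0.114
gripper_force: 63.0
```

```bash
python3 -m handwheel '{"dp":[[0,-12,0],[0,-12,0],[0,-12,0],[0,-12,0],[0,-12,0],[0,-12,-30],[0,-12,-70],[0,-12,-120],[0,-12,-170]],"spin":[0,0,0,0,0,0,0,0,0],"claw":[-1,0,0,0,0,0,0,0,0]}'
python3 -m handwheel '{"dp":[[0,-20,-20],[0,-40,-40],[0,-60,-50],[0,-80,-50],[0,-100,-50],[0,-115,-50],[0,-115,-50],[0,-115,-50],[0,-115,-50],[0,-115,-50],[0,-115,-50],[0,-115,-50],[0,-115,-50],[0,-115,-50],[0,-115,-50]],"spin":[8,16,24,32,40,48,56,64,72,80,88,90,90,90,90],"claw":[1,1,1,1,1,1,1,1,1,1,1,1,1,1,1]}'
python3 - <<'E'
from h import *
im,c=snap("wrist","w2");o=get_obs();print(o["ee_pos"],R.from_quat(o["ee_rot"]).as_matrix().round(3),o["joints"].round(2))
snap("scene","s2");snap("side","d2")
E
```

```text
time: 6.4
ee_pos: [0.6454, -0.0216, 0.3026]
ee_rot: [0.694, 0.72, -0.0, -0.001]
force: [1.1, -0.3, -0.1]
finger_gap: 0.5
gripper_force: 0.0
time: 7.9
ee_pos: [0.5307, -0.0258, 0.3512]
ee_rot: [1.0, 0.019, -0.0, 0.0]
force: [1.0, 0.4, -0.3]
finger_gap: 1.001
gripper_force: 0.0
[ 0.53066286 -0.02583436  0.35120907] [[ 0.999  0.038 -0.   ]
 [ 0.038 -0.999  0.   ]
 [-0.    -0.    -1.   ]] [ 0.08  0.25 -0.18  1.88  0.05  1.02 -1.65]
```

View pics/w2.png

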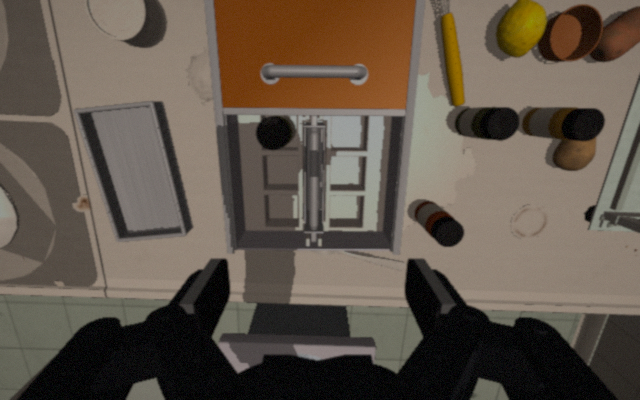

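Run:
```python
import cv2
a=cv2.imread("pics/w2.png");b=cv2.resize(a[100:260,210:420],None,fx=3.6,fy=3.6,interpolation=cv2.INTER_CUBIC);cv2.imwrite("pics/c3.png",cv2.convertScaleAbs(b,alpha=1.3,beta=15))
```

```text
(no output)
```

View pics/c3.png

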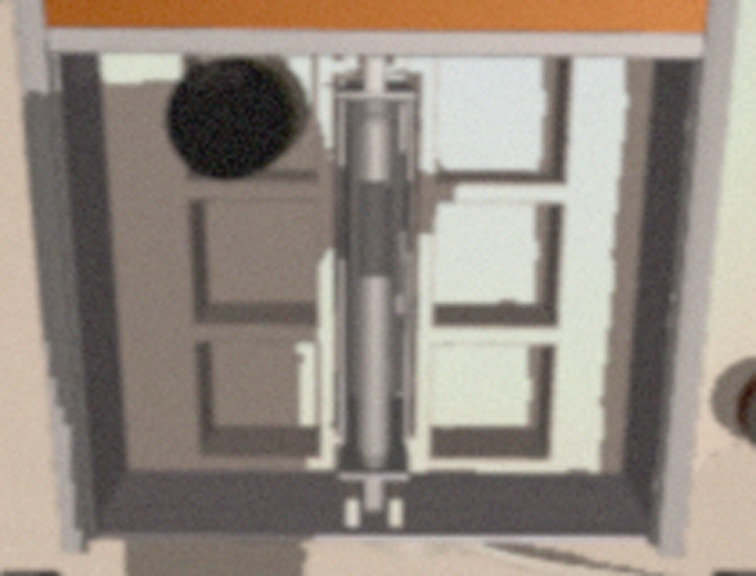

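Run:
```python
from h import *
c=load("w2")
f=lambda uv,z:plane(c,np.array(uv)/3.6+(210,100)-.35,z)
for n,q in dict(ML=[(191,197),(318,197),(318,325),(195,325)],FL=[(198,338),(318,338),(318,457),(202,457)],MR=[(432,199),(562,199),(557,327),(432,327)],FR=[(430,340),(556,340),(551,458),(430,458)]).items():
    p=np.array([f(u,.05) for u in q]);print(n,p.mean(0).round(4),"w",np.linalg.norm(p[0]-p[1]).round(4),"l",np.linalg.norm(p[1]-p[2]).round(4))
for n,u,z in[("barB",(376,110),.1),("barM",(374,290),.1),("barF",(372,465),.1),("tongF",(373,510),.08),("capE",(237,118),.109),("wallF",(375,537),.123),("FLin",(92,537),.123),("FRin",(650,537),.123),("BLin",(58,57),.123),("BRin",(697,57),.123)]:print(n,f(u,z).round(4))
g=lambda u,z:plane(c,u,z)
t=np.array([g(u,.034) for u in[(77,107),(158,101),(187,234),(118,240)]]);print("tray",t.round(3),t.mean(0),np.linalg.norm(np.diff(t,axis=0),axis=1))
for u in[(447,229),(497,123),(581,124)]:print("jar",g(u,.099).round(4))
```

```text
ML [0.5117 0.027  0.05  ] w 0.0513 l 0.0537
FL [0.4523 0.0253 0.05  ] w 0.0505 l 0.054
MR [ 0.5147 -0.072   0.05  ] w 0.0526 l 0.0537
FR [ 0.4554 -0.0744  0.05  ] w 0.0531 l 0.0536
barB [ 0.5786 -0.0206  0.1   ]
barM [ 0.5139 -0.0222  0.1   ]
barF [ 0.4443 -0.0239  0.1   ]
tongF [ 0.4159 -0.0251  0.08  ]
capE [0.5748 0.0269 0.109 ]
wallF [ 0.425  -0.0259  0.123 ]
FLin [0.421  0.0795 0.123 ]
FRin [ 0.4289 -0.1285  0.123 ]
BLin [0.5932 0.0831 0.123 ]
BRin [ 0.6012 -0.1244  0.123 ]
tray [[0.593 0.321 0.034]
 [0.606 0.204 0.034]
 [0.4   0.182 0.034]
 [0.385 0.296 0.034]] [0.49567902 0.25094217 0.034     ] [0.11795012 0.20717413 0.11552717]
jar [ 0.4508 -0.2115  0.099 ]
jar [ 0.5962 -0.25    0.099 ]
jar [ 0.5991 -0.356   0.099 ]
```

```bash
python3 -m handwheel '{"dp":[[-6,-2,40],[-12,-4,80],[-17,-4,120],[-17,-4,130],[-17,-4,130],[-17,-4,130]],"spin":[0.5,0.5,0.5,0.5,0.5,0.5],"claw":[0,0,0,0,0,0]}'
python3 - <<'E'
from h import *
im,c=snap("wrist","w3");print(get_obs()["ee_pos"])
X=plane(load("w2"),np.array((374,290))/3.6+(210,100)-.35,.1);print(proj(c,X),proj(c,[.5132,-.0225,.05]))
cv2.imwrite("pics/c4.png",cv2.resize(im[:300,150:480],None,fx=2,fy=2))
E
```

```text
time: 8.65
ee_pos: [0.5147, -0.0224, 0.2226]
ee_rot: [1.0, 0.014, 0.001, -0.0]
force: [0.4, 0.5, -0.2]
finger_gap: 0.501
gripper_force: 0.0
[ 0.51492981 -0.02234587  0.2229522 ]
[316.6999872  196.85518313] [316.90253694 184.10826182]
```

View pics/c4.png

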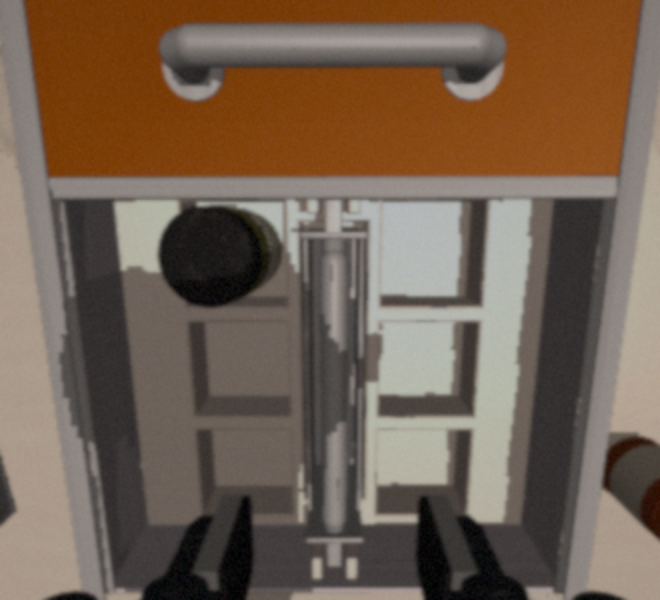

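Run:
```python
from h import *
a,b=load("w2"),load("w3")
for n,u,v in[("F",(372,467),(332,531)),("B",(376,112),(334,252)),("deck MR",(432,327),(379,416)),("deck ML",(318,197),(290,321)),("grip",((270-210)*3.6,(73-100)*3.6),(190,48)),("capE",(237,118),(211,256)),("FRdeck",(551,458),(472,515))]:
    print(n,tri([ray(a,np.array(u)/3.6+(210,100)-.35),ray(b,np.array(v)/2+(150,0)-.25)]))
```

```text
F (array([ 0.44120405, -0.02365235,  0.09462475]), [np.float64(0.3), np.float64(0.3)])
B (array([ 0.57251519, -0.02050867,  0.03224871]), [np.float64(0.2), np.float64(0.2)])
deck MR (array([ 0.48657187, -0.04749334,  0.04829786]), [np.float64(0.4), np.float64(0.4)])
deck ML (array([ 0.5457475 , -0.00101709,  0.091981  ]), [np.float64(0.6), np.float64(0.6)])
grip (array([0.63927677, 0.02651534, 0.15221566]), [np.float64(0.7), np.float64(0.7)])
capE (array([0.57764374, 0.02199412, 0.14832773]), [np.float64(0.7), np.float64(0.7)])
FRdeck (array([ 0.43606048, -0.09983328,  0.06486507]), [np.float64(0.6), np.float64(0.6)])
```

```bash
python3 -m handwheel '{"dp":[[0,0,40],[0,0,80],[0,0,115],[0,0,130],[0,0,139],[0,0,139],[0,0,139],[0,0,139],[0,0,139],[0,0,139],[0,0,139]],"spin":[0,0,0,0,0,0,0,0,0,0,0],"claw":[0,0,0,0,0,0,-1,-1,-1,-1,-1]}' 60
```

```text
time: 9.8
ee_pos: [0.5143, -0.0224, 0.0836]
ee_rot: [1.0, 0.014, 0.001, -0.0]
force: [-0.5, 0.0, 5.6]
finger_gap: 0.115
gripper_force: 58.5
```

Gripped the bar. Lift straight up and re-measure the tray.

```bash
python3 -m handwheel '{"dp":[[0,0,-10],[0,0,-25],[0,0,-45],[0,0,-70],[0,0,-100],[0,0,-130],[0,0,-160],[0,0,-180],[0,0,-180],[0,0,-180]],"spin":[0,0,0,0,0,0,0,0,0,0],"claw":[-1,-1,-1,-1,-1,-1,-1,-1,-1,-1]}'
python3 - <<'E'
from h import *
print(get_obs()["ee_pos"])
snap("side","d3");im,c=snap("scene","s3");ws,_=snap("wrist","w4")
cv2.imwrite("pics/c5.png",np.vstack([cv2.resize(im[130:370,190:430],(400,400)),]).copy() if 0 else np.hstack([cv2.resize(im[130:370,180:420],(400,400)),cv2.resize(ws,(400,250))if 0 else cv2.resize(cv2.imread("pics/d3.png")[90:330,200:440],(400,400))]))
E
```

```text
time: 10.8
ee_pos: [0.5131, -0.0226, 0.2626]
ee_rot: [1.0, 0.014, 0.0, 0.0]
force: [0.1, -0.2, -2.1]
finger_gap: 0.115
gripper_force: 58.5
[ 0.5130642  -0.02256202  0.26263921]
```

View pics/c5.png

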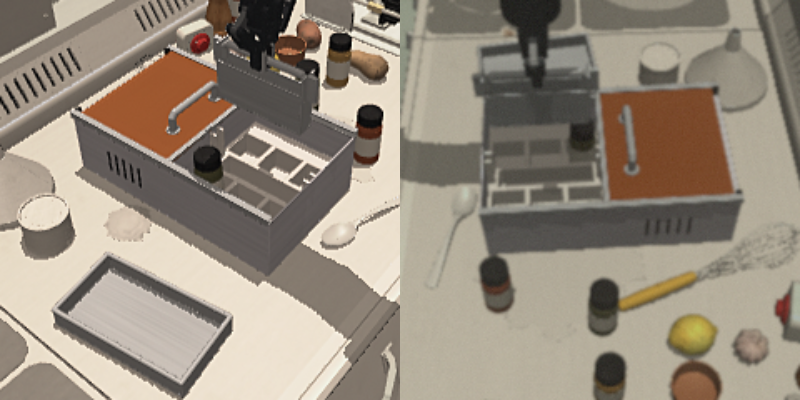

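```bash
cat > tray.py <<'E'
from h import *
def tray(q,f="s"):
    S=cam("scene");t=np.array([plane(S,u,.034) for u in q]);m=t.mean(0);e=(t[2]+t[1]-t[0]-t[3])
    print(t.round(3),"c",m.round(4),"L",np.linalg.norm(np.diff(t,axis=0),axis=1).round(3))
    return m
E
python3 - <<'E'
from tray import *
q=[np.array(u)*.6+(180,130)-.2 for u in[(53,311),(108,255),(232,318),(183,389)]]
m=tray(q);o=get_obs();print(tool([m[0],m[1],.1],o),R.from_quat(o["ee_rot"]).as_matrix().round(3))
E
```

```text
[[0.58  0.332 0.034]
 [0.594 0.221 0.034]
 [0.39  0.192 0.034]
 [0.371 0.307 0.034]] c [0.4835 0.2629 0.034 ] L [0.112 0.206 0.116]
[ -20.7 -286.1  161.3] [[ 1.     0.029 -0.002]
 [ 0.029 -1.    -0.   ]
 [-0.002  0.    -1.   ]]
```

```bash
python3 -m handwheel '{"dp":[[-2,-20,0],[-4,-50,0],[-6,-85,0],[-8,-120,0],[-10,-155,0],[-12,-190,0],[-14,-225,0],[-15,-255,0],[-15,-272,0],[-15,-280,0],[-15,-280,0],[-15,-280,0],[-15,-280,0]],"spin":[0,-1,-2,-3,-4,-5,-5.2,-5.2,-5.2,-5.2,-5.2,-5.2,-5.2],"claw":[-1,-1,-1,-1,-1,-1,-1,-1,-1,-1,-1,-1,-1]}'
python3 - <<'E'
from h import *
print(get_obs()["ee_pos"])
d,_=snap("side","d5");s,_=snap("scene","s5");w,c=snap("wrist","w5")
cv2.imwrite("pics/c6.png",np.hstack([cv2.resize(w[:,100:540],(440,400)),cv2.resize(d[70:190,220:340],(360,360))[:360].repeat(1,0) if 0 else np.pad(cv2.resize(d[70:190,220:340],(360,360)),((0,40),(0,0),(0,0)))]))
E
```

```text
time: 12.25
ee_pos: [0.4908, 0.2553, 0.2622]
ee_rot: [0.998, 0.059, -0.0, 0.0]
force: [-0.5, -0.6, -1.7]
finger_gap: 0.119
gripper_force: 58.5
[0.49078914 0.25531428 0.26216984]
```

View pics/c6.png

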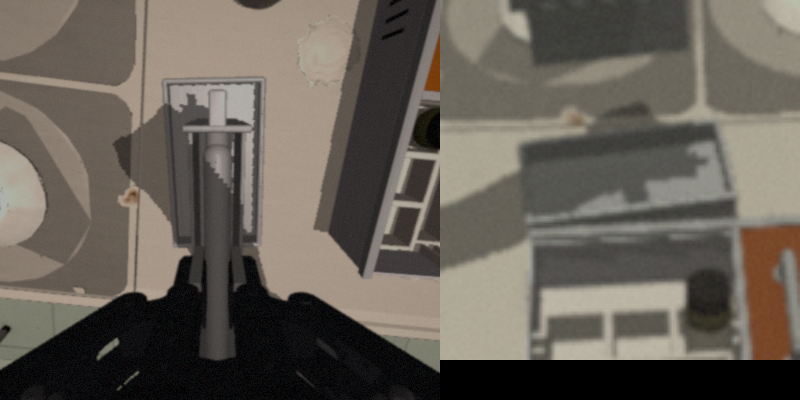

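Run:
```python
from h import *
c=load("w5");D=cam("side");S=cam("scene")
W=[(263,78),(367,77),(358,245),(275,246)]
Q=[(312,110.7),(319,135),(248.7,146),(246.3,118.3)]
P=[np.array(u)*.6+(180,130)-.2 for u in[(53,311),(108,255),(232,318),(183,389)]]
w=np.array([plane(c,u,.034) for u in W]);d=np.array([plane(D,u,.034) for u in Q])
print(w.round(3),w.mean(0));print(d.round(3),d.mean(0))
for u,p in zip(W,P):print(tri([ray(c,u),ray(S,p)]))
```

```text
[[0.59  0.329 0.034]
 [0.605 0.212 0.034]
 [0.398 0.189 0.034]
 [0.383 0.299 0.034]] [0.49421791 0.25724856 0.034     ]
[[0.588 0.324 0.034]
 [0.606 0.216 0.034]
 [0.397 0.179 0.034]
 [0.383 0.298 0.034]] [0.49370185 0.25410005 0.034     ]
(array([0.58964489, 0.32890592, 0.0224199 ]), [np.float64(2.1), np.float64(2.1)])
(array([0.60765212, 0.2099713 , 0.01379209]), [np.float64(0.9), np.float64(0.9)])
(array([0.39382764, 0.1872815 , 0.0251407 ]), [np.float64(0.0), np.float64(0.0)])
(array([0.37674411, 0.30082928, 0.0201913 ]), [np.float64(0.3), np.float64(0.3)])
```

```bash
python3 -m handwheel '{"dp":[[3,-1,30],[3,-1,65],[3,-1,100],[3,-1,130],[3,-1,155],[3,-1,168],[3,-1,176],[3,-1,181],[3,-1,184],[3,-1,184],[3,-1,184]],"spin":[0,0,0,0,0,0,0,0,0,0,0],"claw":[-1,-1,-1,-1,-1,-1,-1,-1,-1,-1,-1]}'
```

```text
time: 13.5
ee_pos: [0.4937, 0.2585, 0.0789]
ee_rot: [0.998, 0.06, 0.0, -0.0]
force: [0.2, 0.3, -1.3]
finger_gap: 0.113
gripper_force: 58.6
```

```bash
python3 -m handwheel '{"dp":[[0,0,1],[0,0,2],[0,0,2],[0,0,2],[0,0,2],[0,0,2],[0,0,2],[0,0,-10],[0,0,-40],[0,0,-85],[0,0,-130],[0,0,-180],[0,0,-220],[0,0,-260],[0,0,-270],[0,0,-270]],"spin":[0,0,0,0,0,0,0,0,0,0,0,0,2,5,5,5],"claw":[-1,-1,-1,-0.7,-0.4,-0.2,0,0,0,0,0,0,0,0,0,0]}'
python3 - <<'E'
from h import *
print(get_obs()["ee_pos"],tool([.47,-.22,.35]))
snap("scene","s6")
im,c=snap("wrist","w6")
cv2.imwrite("pics/c7.png",np.hstack([im[:,150:550],cv2.resize(cv2.imread("pics/s6.png")[150:390,180:420],(400,400))]))
E
```

```text
time: 15.1
ee_pos: [0.4936, 0.2587, 0.3507]
ee_rot: [1.0, 0.016, 0.002, -0.001]
force: [-0.3, 0.3, -0.4]
finger_gap: 0.497
gripper_force: 0.0
[0.49361229 0.25866602 0.35070621] [-3.910e+01  4.777e+02 -3.000e-01]
```

View pics/c7.png

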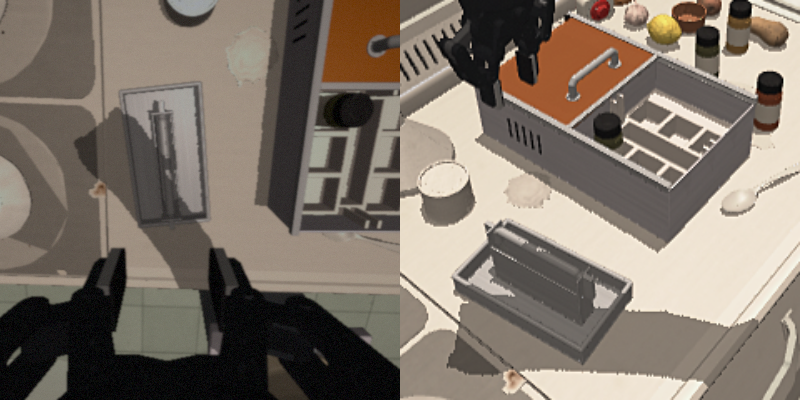

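```bash
python3 -m handwheel '{"dp":[[2,40,0],[4,85,0],[6,130,0],[8,175,0],[10,220,0],[12,265,0],[14,310,0],[16,355,0],[18,400,0],[20,445,0],[20,490,0],[20,520,0],[20,520,0],[20,520,0]],"spin":[0,0,0,0,0,0,0,0,0,0,0,0,0,0],"claw":[1,1,1,1,1,1,1,1,1,1,1,1,1,1]}'
python3 - <<'E'
from h import *
snap("scene","s7");snap("side","d7");im,c=snap("wrist","w7");print(get_obs()["ee_pos"])
cv2.imwrite("pics/c8.png",cv2.resize(im[60:280,150:500],None,fx=2.25,fy=2.25,interpolation=cv2.INTER_CUBIC))
# black caps
for n in("w7","s7","d7"):
    m=(cv2.imread(f"pics/{n}.png").max(2)<38).astype(np.uint8)
    for s,ct in zip(*[cv2.connectedComponentsWithStats(m)[i] for i in(2,3)]):
        if 60<s[4]<2500:print(n,s.tolist(),ct.round(1))
E
```

```text
time: 16.6
ee_pos: [0.5292, -0.2608, 0.3462]
ee_rot: [1.0, 0.015, -0.002, -0.001]
force: [-0.2, 0.3, -0.5]
finger_gap: 1.002
gripper_force: 0.0
[ 0.53002265 -0.25910285  0.34749731]
w7 [408, 0, 20, 32, 237] [420.2  11.6]
w7 [211, 6, 13, 13, 61] [216.9  12. ]
w7 [211, 22, 14, 11, 61] [217.9  26.6]
w7 [207, 25, 19, 22, 96] [216.1  37.6]
w7 [569, 28, 20, 26, 105] [577.5  40.6]
w7 [605, 29, 24, 33, 180] [615.9  45.6]
w7 [428, 34, 14, 18, 86] [433.4  43.2]
w7 [0, 98, 41, 122, 686] [ 15.2 148.6]
w7 [303, 100, 31, 32, 768] [317.8 115. ]
w7 [385, 100, 37, 32, 929] [403.2 115.6]
w7 [64, 109, 55, 34, 1517] [ 90.7 125.3]
w7 [519, 112, 104, 32, 2405] [568.6 127.7]
w7 [272, 210, 28, 31, 662] [285.7 225. ]
s7 [373, 23, 42, 75, 1793] [393.8  55.8]
s7 [318, 108, 18, 17, 189] [326.7 116.1]
s7 [409, 115, 23, 24, 348] [420.6 127. ]
s7 [336, 118, 12, 9, 98] [341.5 122.1]
s7 [378, 150, 13, 11, 102] [383.8 155.2]
s7 [358, 166, 13, 13, 113] [364.4 172.7]
s7 [394, 193, 16, 14, 126] [401.7 200.1]
s7 [296, 218, 17, 16, 133] [304.1 227. ]
s7 [519, 285, 24, 36, 96] [527.5 303.1]
d7 [318, 0, 66, 34, 468] [358.3  21.5]
d7 [0, 38, 46, 18, 125] [24.5 49.9]
d7 [276, 139, 29, 37, 383] [292.1 156.8]
d7 [453, 322, 21, 20, 261] [463.5 332.3]
d7 [429, 333, 31, 67, 1109] [444.  370.6]
d7 [463, 347, 24, 23, 365] [475.6 358.2]
d7 [319, 387, 16, 13, 174] [326.6 394. ]
```

View pics/c8.png

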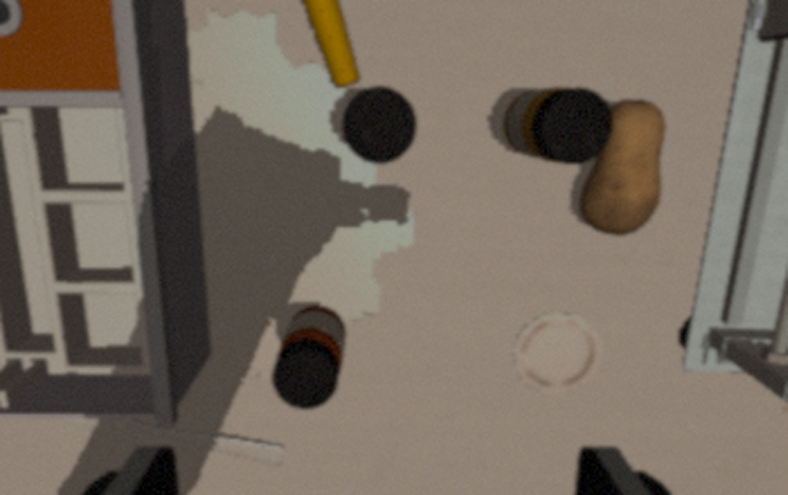

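Run:
```python
from h import *
c=load("w7");S=cam("scene");o=get_obs();print(R.from_quat(o["ee_rot"]).as_matrix().round(3))
for n,w,s in[("j1",(285.7,225.3),(401.7,197.2)),("j2",(318,115.5),(364.4,170)),("j3",(403.8,115.6),(383.8,153))]:
    p=plane(c,w,.099);print(n,p.round(4),plane(S,s,.099).round(4),tri([ray(c,w),ray(S,s)]),tool([p[0],p[1],.07]))
def st(x,y):
    a=.03;return np.array([.5135+x*np.cos(a)-y*np.sin(a),-.0225+x*np.sin(a)+y*np.cos(a)])
for n,x,y in[("MR",0,-.05),("FR",-.06,-.05),("ML",0,.05),("BR",.06,-.05)]:print(n,st(x,y).round(4))
```

```text
[[ 0.999  0.034 -0.001]
 [ 0.034 -0.999  0.001]
 [-0.001 -0.001 -1.   ]]
j1 [ 0.4482 -0.2188  0.099 ] [ 0.4375 -0.2108  0.099 ] (array([ 0.44333223, -0.21891916,  0.09045987]), [np.float64(1.6), np.float64(1.6)]) [-80.1 -42.8 277.6]
j2 [ 0.5954 -0.2582  0.099 ] [ 0.5867 -0.2501  0.099 ] (array([ 0.59407693, -0.25900088,  0.09072676]), [np.float64(1.3), np.float64(1.3)]) [ 65.7   1.7 277.4]
j3 [ 0.5989 -0.364   0.099 ] [ 0.5919 -0.3586  0.099 ] (array([ 0.59785464, -0.36657161,  0.09218807]), [np.float64(1.1), np.float64(1.1)]) [ 65.5 107.5 277.3]
MR [ 0.515  -0.0725]
FR [ 0.455  -0.0743]
ML [0.512  0.0275]
BR [ 0.575  -0.0707]
```

```bash
python3 -m handwheel '{"dp":[[22,0,0],[44,1,30],[60,2,70],[66,2,110],[66,2,150],[66,2,177],[66,2,177],[66,2,177],[66,2,177],[66,2,177]],"spin":[0,0,0,0,0,0,0,0,0,0],"claw":[1,1,1,1,1,1,1,1,1,1]}'
python3 - <<'E'
from h import *
im,c=snap("wrist","w8");o=get_obs();print(o["ee_pos"])
print(proj(c,[.5954,-.2582,.099]))
g=im[100:400].max(2);m=(g<38).astype(np.uint8)
for s,ct in zip(*[cv2.connectedComponentsWithStats(m)[i] for i in(2,3)]):
    if s[4]>500:print(s,ct)
cv2.imwrite("pics/c9.png",cv2.convertScaleAbs(im,alpha=1.8,beta=20))
E
```

```text
time: 17.75
ee_pos: [0.5969, -0.2607, 0.1733]
ee_rot: [1.0, 0.016, 0.001, 0.001]
force: [-0.4, 0.6, 0.1]
finger_gap: 0.999
gripper_force: 0.0
[ 0.59675447 -0.26076268  0.1730507 ]
[313.48486311 216.03180551]
[     0      0    640    300 148340] [317.65403128 123.56048942]
[ 288   78   51   61 2438] [313.53937654 108.43437244]
[ 421   85   59   55 2419] [450.27532038 111.17197189]
[601  92  22  41 517] [612.15280464 110.07736944]
[   18   159   600   141 37790] [314.32976978 257.56459381]
```

View pics/c9.png

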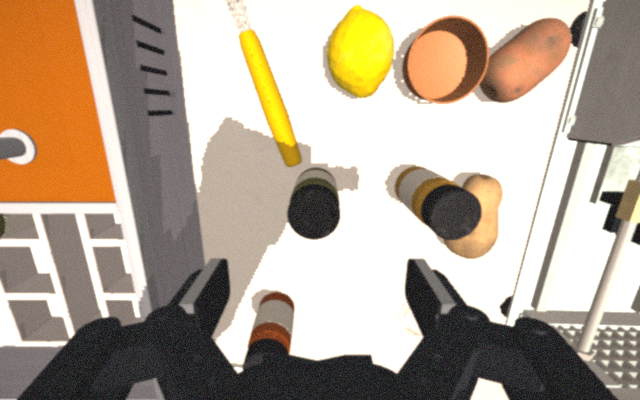

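```bash
python3 -m handwheel '{"dp":[[1,-2,40],[1,-2,80],[1,-2,110],[1,-2,122],[1,-2,122],[1,-2,122],[1,-2,122],[1,-2,122],[1,-2,122],[1,-2,122],[1,-2,122],[1,-2,122]],"spin":[0,0,0,0,0,0,0,0,0,0,0,0],"claw":[1,1,1,1,1,-0.3,-0.3,-0.3,-0.3,-0.3,-0.3,-0.3]}' 40
python3 -m handwheel '{"dp":[[0,0,-10],[0,0,-40],[0,0,-80],[0,0,-125],[0,0,-170],[0,0,-190],[0,0,-190],[0,0,-190]],"spin":[0,0,0,0,0,0,0,0],"claw":[-0.3,-0.3,-0.3,-0.3,-0.3,-0.3,-0.3,-0.3]}'
python3 - <<'E'
from h import *
im,c=snap("wrist","w9");o=get_obs();print(o["ee_pos"],R.from_quat(o["ee_rot"]).as_matrix().round(3))
print(tool([.512,.0275,.24],o))
cv2.imwrite("pics/c10.png",cv2.convertScaleAbs(im[150:,200:440],alpha=2.5,beta=20))
E
```

```text
time: 19.0
ee_pos: [0.5978, -0.259, 0.0511]
ee_rot: [1.0, 0.016, 0.001, 0.0]
force: [-1.0, 0.1, 7.5]
finger_gap: 0.48
gripper_force: 39.8
time: 19.8
ee_pos: [0.5966, -0.2585, 0.2398]
ee_rot: [1.0, 0.016, 0.0, 0.0]
force: [0.2, 0.5, -1.6]
finger_gap: 0.488
gripper_force: 40.9
[ 0.59621668 -0.25827805  0.23871602] [[ 0.999  0.032 -0.001]
 [ 0.032 -0.999  0.   ]
 [-0.001 -0.    -1.   ]]
[ -75.  -288.3   -1.1]
```

View pics/c10.png

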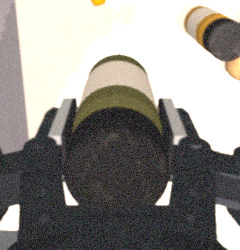

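Run:
```python
from h import *
c=load("w3");f=lambda u:plane(c,np.array(u)/2+(150,0)-.25,.05)
for n,q in dict(ML=[(189,321),(290,321),(292,416),(195,416)],MR=[(379,321),(483,321),(478,416),(379,416)],FL=[(196,430),(292,430),(292,518),(202,518)],FR=[(379,430),(477,430),(472,516),(379,516)]).items():
    p=np.array([f(u) for u in q]);print(n,p.mean(0).round(4),np.linalg.norm(np.diff(p,axis=0),axis=1).round(4))
```

```text
ML [0.5113 0.0269 0.05  ] [0.0525 0.0521 0.0529]
MR [ 0.5141 -0.0733  0.05  ] [0.0541 0.0521 0.0541]
FL [0.4501 0.0257 0.05  ] [0.0528 0.054  0.0519]
FR [ 0.4537 -0.0763  0.05  ] [0.0539 0.0527 0.0536]
```

```bash
python3 -m handwheel '{"dp":[[-8,-30,0],[-18,-70,0],[-30,-115,0],[-42,-160,0],[-52,-205,0],[-62,-245,0],[-70,-275,0],[-75,-288,0],[-75,-288,0],[-75,-288,0],[-75,-288,0]],"spin":[0,0,0,0,0,0,0,0,0,0,0],"claw":[-0.3,-0.3,-0.3,-0.3,-0.3,-0.3,-0.3,-0.3,-0.3,-0.3,-0.3]}'
python3 - <<'E'
from h import *
o=[get_obs()];im,c=snap("wrist","w10")
for i in range(3):capture("wrist");o.append(get_obs())
for a in o:print(a["ee_pos"].round(4),tool([.5115,.0272,.061],a))
E
```

```text
time: 20.95
ee_pos: [0.5131, 0.0252, 0.2389]
ee_rot: [1.0, 0.015, -0.0, 0.0]
force: [0.1, 0.2, -0.8]
finger_gap: 0.482
gripper_force: 40.9
[0.5131 0.0252 0.2389] [ -1.4  -2.2 177.9]
[0.513  0.0254 0.239 ] [ -1.4  -1.9 178. ]
[0.513  0.0256 0.2391] [ -1.4  -1.7 178.1]
[0.513  0.0259 0.2391] [ -1.4  -1.4 178.1]
```

```bash
python3 -m handwheel '{"dp":[[-1,-1,35],[-1,-1,75],[-1,-1,110],[-1,-1,125],[-1,-1,133],[-1,-1,140],[-1,-1,146],[-1,-1,152],[-1,-1,152]],"spin":[0,0,0,0,0,0,0,0,0],"claw":[-0.3,-0.3,-0.3,-0.3,-0.3,-0.3,-0.3,-0.3,-0.3]}'
```

```text
time: 22.05
ee_pos: [0.5118, 0.0278, 0.0871]
ee_rot: [1.0, 0.016, 0.0, 0.0]
force: [0.3, -0.2, -1.2]
finger_gap: 0.479
gripper_force: 40.9
```

In the pocket by 14 mm with no contact; continue, then release and lift.

```bash
python3 -m handwheel '{"dp":[[0,0,8],[0,0,16],[0,0,22],[0,0,25],[0,0,25]],"spin":[0,0,0,0,0],"claw":[-0.3,-0.3,-0.3,-0.3,-0.3]}'
python3 -m handwheel '{"dp":[[0,0,1],[0,0,1],[0,0,1],[0,0,1],[0,0,-5],[0,0,-30],[0,0,-75],[0,0,-120],[0,0,-170],[0,0,-170]],"spin":[0,0,0,0,0,0,0,0,0,0],"claw":[0.1,0.35,0.35,0.35,0.35,0.35,0.35,0.35,0.35,0.35]}'
python3 - <<'E'
from h import *
o=get_obs();print(o["ee_pos"],R.from_quat(o["ee_rot"]).as_matrix().round(3));print(tool([.600,-.364,.18],o))
im,c=snap("wrist","w11")
E
```

```text
time: 22.55
ee_pos: [0.5114, 0.0279, 0.0617]
ee_rot: [1.0, 0.016, -0.001, 0.0]
force: [-0.1, 0.6, -0.7]
finger_gap: 0.477
gripper_force: 41.0
time: 23.55
ee_pos: [0.5144, 0.0281, 0.2387]
ee_rot: [1.0, 0.016, 0.005, -0.001]
force: [1.0, 0.1, -1.0]
finger_gap: 0.68
gripper_force: 0.0
[0.51441561 0.02807309 0.23873583] [[ 0.999  0.032  0.01 ]
 [ 0.032 -1.     0.001]
 [ 0.01  -0.001 -1.   ]]
[ 72.6 394.6  59.1]
```

```bash
python3 -m handwheel '{"dp":[[8,40,0],[16,85,0],[24,130,0],[32,175,0],[41,220,0],[49,265,0],[57,310,0],[65,350,0],[71,380,0],[73,395,20],[73,395,45],[73,395,59],[73,395,59],[73,395,59]],"spin":[0,0,0,0,0,0,0,0,0,0,0,0,0,0],"claw":[0.6,0.6,0.6,0.6,0.6,0.6,0.6,0.6,0.6,0.6,0.6,0.6,0.6,0.6]}'
python3 - <<'E'
from h import *
w=cv2.imread("pics/w11.png");c=load("w11")
m=(w[:200].max(2)<40).astype(np.uint8);_,_,s,ct=cv2.connectedComponentsWithStats(m)
for a in s:
    if 500<a[4]<6000:
        d=a[2];u=(a[0]+d/2-.5,a[1]+a[3]-d/2-.5);print("cap?",a,plane(c,u,.109).round(4))
im,c=snap("wrist","w12");o=get_obs();print(o["ee_pos"],proj(c,[.600,-.364,.099]))
m=(im[:290,230:420].max(2)<38).astype(np.uint8);_,_,s,ct=cv2.connectedComponentsWithStats(m)
for a in s:
    if 500<a[4]<8000:
        d=a[2];u=(a[0]+230+d/2-.5,a[1]+a[3]-d/2-.5);p=plane(c,u,.099);print("jar?",a,p.round(4),tool([p[0],p[1],.055],o))
E
```

```text
time: 25.0
ee_pos: [0.5975, -0.364, 0.1733]
ee_rot: [1.0, 0.016, -0.0, -0.0]
force: [0.4, -0.0, -0.3]
finger_gap: 0.797
gripper_force: 0.0
cap? [ 293  107   44   45 1570] [0.5737 0.0322 0.109 ]
cap? [296 171  42  29 973] [0.5301 0.0291 0.109 ]
[ 0.59786407 -0.36421633  0.17402312] [317.19371408 210.80850799]
jar? [  65  181   52   54 2230] [ 0.6019 -0.3664  0.099 ] [  3.9   2.3 119. ]
jar? [  0 253  19  37 526] [ 0.5384 -0.3025  0.099 ] [-57.5 -63.7 119. ]
jar? [156 254  25  36 552] [ 0.5453 -0.4313  0.099 ] [-54.8  65.3 119. ]
```

```bash
python3 -m handwheel '{"dp":[[4,2,40],[4,2,80],[4,2,110],[4,2,119],[4,2,119],[4,2,119],[4,2,119],[4,2,119],[4,2,119],[4,2,119],[4,2,119]],"spin":[0,0,0,0,0,0,0,0,0,0,0],"claw":[0.6,0.6,0.6,0.6,0.6,-0.3,-0.3,-0.3,-0.3,-0.3,-0.3]}' 40
python3 -m handwheel '{"dp":[[0,0,-10],[0,0,-40],[0,0,-80],[0,0,-125],[0,0,-170],[0,0,-185],[0,0,-185],[0,0,-185]],"spin":[0,0,0,0,0,0,0,0],"claw":[-0.3,-0.3,-0.3,-0.3,-0.3,-0.3,-0.3,-0.3]}'
python3 - <<'E'
from h import *
im,c=snap("wrist","w13");o=get_obs();print(tool([.5145,-.0729,.24],o))
E
```

```text
time: 26.15
ee_pos: [0.6026, -0.3669, 0.0567]
ee_rot: [1.0, 0.016, 0.001, 0.001]
force: [-0.4, 0.7, 7.3]
finger_gap: 0.481
gripper_force: 39.8
time: 26.95
ee_pos: [0.6008, -0.3661, 0.2386]
ee_rot: [1.0, 0.016, -0.0, -0.0]
force: [0.1, -0.5, -1.7]
finger_gap: 0.483
gripper_force: 40.7
[ -76.5 -295.7   -1.9]
```

```bash
python3 -m handwheel '{"dp":[[-8,-30,0],[-18,-70,0],[-30,-115,0],[-42,-160,0],[-52,-205,0],[-62,-245,0],[-70,-275,0],[-76,-290,0],[-76,-296,0],[-76,-296,0],[-76,-296,0],[-76,-296,0]],"spin":[0,0,0,0,0,0,0,0,0,0,0,0],"claw":[-0.3,-0.3,-0.3,-0.3,-0.3,-0.3,-0.3,-0.3,-0.3,-0.3,-0.3,-0.3]}'
python3 - <<'E'
from h import *
for i in range(3):capture("wrist");o=get_obs();print(tool([.5145,-.0729,.067],o))
E
```

```text
time: 28.2
ee_pos: [0.5163, -0.0746, 0.239]
ee_rot: [1.0, 0.015, -0.0, 0.0]
force: [-0.5, 0.5, -1.3]
finger_gap: 0.485
gripper_force: 40.8
[ -1.6  -1.6 172.1]
[ -1.6  -1.4 172.1]
[ -1.5  -1.2 172.2]
```

```bash
python3 -m handwheel '{"dp":[[-1,-1,35],[-1,-1,75],[-1,-1,105],[-1,-1,118],[-1,-1,126],[-1,-1,134],[-1,-1,140],[-1,-1,146],[-1,-1,146]],"spin":[0,0,0,0,0,0,0,0,0],"claw":[-0.3,-0.3,-0.3,-0.3,-0.3,-0.3,-0.3,-0.3,-0.3]}'
```

```text
time: 29.25
ee_pos: [0.5148, -0.0721, 0.093]
ee_rot: [1.0, 0.016, -0.0, -0.0]
force: [-1.3, 0.1, -1.7]
finger_gap: 0.485
gripper_force: 40.8
```

```bash
python3 -m handwheel '{"dp":[[0,0,8],[0,0,16],[0,0,22],[0,0,26],[0,0,26]],"spin":[0,0,0,0,0],"claw":[-0.3,-0.3,-0.3,-0.3,-0.3]}'
python3 -m handwheel '{"dp":[[0,0,1],[0,0,1],[0,0,1],[0,0,1],[0,0,-5],[0,0,-30],[0,0,-75],[0,0,-120],[0,0,-170],[-20,40,-170],[-45,85,-170],[-65,125,-170],[-70,145,-160],[-70,145,-120],[-70,145,-112],[-70,145,-112],[-70,145,-112]],"spin":[0,0,0,0,0,0,0,0,0,0,0,0,0,0,0,0,0],"claw":[0.1,0.35,0.35,0.35,0.35,0.35,0.35,0.35,0.35,0.8,1,1,1,1,1,1,1]}'
python3 - <<'E'
from h import *
im,c=snap("wrist","w14");o=get_obs();print(o["ee_pos"],proj(c,[.449,-.2188,.099]))
m=(im[:300,225:410].max(2)<38).astype(np.uint8);_,_,s,ct=cv2.connectedComponentsWithStats(m)
for a in s:
    if 500<a[4]<8000:
        d=a[2];u=(a[0]+225+d/2-.5,a[1]+a[3]-d/2-.5);p=plane(c,u,.099);print("jar?",a,p.round(4),tool([p[0],p[1],.055],o))
cv2.imwrite("pics/c11.png",im)
E
```

```text
time: 29.75
ee_pos: [0.5149, -0.0719, 0.0668]
ee_rot: [1.0, 0.016, -0.0, -0.0]
force: [-0.3, 0.0, -0.5]
finger_gap: 0.484
gripper_force: 40.4
time: 31.45
ee_pos: [0.4502, -0.2188, 0.1801]
ee_rot: [1.0, 0.017, 0.0, -0.0]
force: [0.3, 0.2, -0.1]
finger_gap: 0.999
gripper_force: 0.0
[ 0.45041863 -0.21887296  0.18040759] [317.01195823 212.41712236]
jar? [  65  188   50   53 2086] [ 0.4464 -0.2169  0.099 ] [ -4.1  -2.1 125.4]
```

View pics/c11.png

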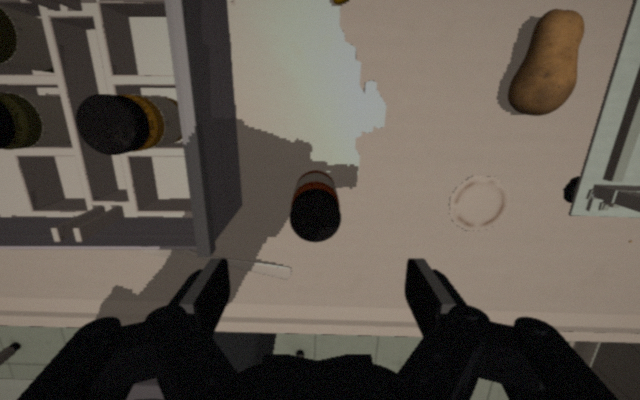

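```bash
python3 -m handwheel '{"dp":[[-4,-2,40],[-4,-2,80],[-4,-2,110],[-4,-2,125],[-4,-2,125],[-4,-2,125],[-4,-2,125],[-4,-2,125],[-4,-2,125],[-4,-2,125],[-4,-2,125]],"spin":[0,0,0,0,0,0,0,0,0,0,0],"claw":[0.7,0.7,0.7,0.7,0.7,-0.3,-0.3,-0.3,-0.3,-0.3,-0.3]}' 40
python3 -m handwheel '{"dp":[[0,0,-10],[0,0,-40],[0,0,-80],[0,0,-125],[0,0,-170],[0,0,-185],[0,0,-185],[0,0,-185]],"spin":[0,0,0,0,0,0,0,0],"claw":[-0.3,-0.3,-0.3,-0.3,-0.3,-0.3,-0.3,-0.3]}'
python3 - <<'E'
from h import *
im,c=snap("wrist","w15");o=get_obs();print(tool([.4545,-.0752,.24],o))
E
```

```text
time: 32.6
ee_pos: [0.4465, -0.2176, 0.0559]
ee_rot: [1.0, 0.016, 0.001, 0.0]
force: [0.4, 0.5, 5.7]
finger_gap: 0.476
gripper_force: 39.7
time: 33.4
ee_pos: [0.4451, -0.2173, 0.2398]
ee_rot: [1.0, 0.016, 0.0, 0.0]
force: [-1.1, -0.4, -1.0]
finger_gap: 0.476
gripper_force: 40.9
[  14.2 -141.6   -1. ]
```

```bash
python3 -m handwheel '{"dp":[[3,-25,0],[7,-65,0],[11,-105,0],[14,-135,0],[14,-142,0],[14,-142,0],[14,-142,0],[14,-142,0],[14,-142,0]],"spin":[0,0,0,0,0,0,0,0,0],"claw":[-0.3,-0.3,-0.3,-0.3,-0.3,-0.3,-0.3,-0.3,-0.3]}'
python3 - <<'E'
from h import *
for i in range(3):capture("wrist");o=get_obs();print(tool([.4545,-.0752,.067],o))
E
```

```text
time: 34.35
ee_pos: [0.4548, -0.0762, 0.2391]
ee_rot: [1.0, 0.015, -0.0, 0.0]
force: [0.6, 0.7, -1.0]
finger_gap: 0.476
gripper_force: 40.9
[ -0.3  -0.8 172.1]
[ -0.4  -0.6 172.2]
[ -0.4  -0.5 172.2]
```

```bash
python3 -m handwheel '{"dp":[[0,0,35],[0,0,75],[0,0,105],[0,0,118],[0,0,126],[0,0,134],[0,0,140],[0,0,146],[0,0,146]],"spin":[0,0,0,0,0,0,0,0,0],"claw":[-0.3,-0.3,-0.3,-0.3,-0.3,-0.3,-0.3,-0.3,-0.3]}'
```

```text
time: 35.4
ee_pos: [0.455, -0.075, 0.093]
ee_rot: [1.0, 0.016, -0.0, 0.0]
force: [-0.0, -0.8, -0.7]
finger_gap: 0.477
gripper_force: 40.9
```

```bash
python3 -m handwheel '{"dp":[[0,0,8],[0,0,16],[0,0,22],[0,0,26],[0,0,26],[0,0,27],[0,0,27],[0,0,27],[0,0,27],[0,0,20],[0,0,-10],[0,0,-50],[0,0,-100],[0,0,-150],[20,-20,-200],[45,-45,-250],[60,-50,-255],[60,-50,-255],[60,-50,-255]],"spin":[0,0,0,0,0,0,0,0,0,0,0,0,0,0,0,0,0,0,0],"claw":[-0.3,-0.3,-0.3,-0.3,-0.3,0,0.35,0.35,0.35,0.35,0.35,0.35,0.35,0.35,0.35,0.35,0.35,0.35,0.35]}'
python3 - <<'E'
from h import *
s,_=snap("scene","s16");im,c=snap("wrist","w16");o=get_obs();print(o["ee_pos"],R.from_quat(o["ee_rot"]).as_matrix().round(3))
cv2.imwrite("pics/c12.png",np.hstack([cv2.resize(im[60:300,50:450],(500,300)),np.pad(s[160:380,190:440],((0,80),(0,0),(0,0)))]))
a=.03
st=lambda x,y:[.5135+x*np.cos(a)-y*np.sin(a),-.0225+x*np.sin(a)+y*np.cos(a),.109]
for n,x,y in[("E",.06,.05),("ML",0,.05),("MR",0,-.05),("FR",-.06,-.05)]:print(n,proj(c,st(x,y)).round(1))
m=(im[:280].max(2)<38).astype(np.uint8);_,_,s,ct=cv2.connectedComponentsWithStats(m)
for q in s:
    if 500<q[4]<8000:
        d=q[2];u=(q[0]+d/2-.5,q[1]+q[3]-d/2-.5);print(q,plane(c,u,.109).round(4))
E
```

```text
time: 37.3
ee_pos: [0.5129, -0.023, 0.3485]
ee_rot: [1.0, 0.016, 0.0, 0.0]
force: [-0.3, -0.3, -0.2]
finger_gap: 0.673
gripper_force: 0.0
[ 0.51195775 -0.02379827  0.34741461] [[ 1.     0.031 -0.002]
 [ 0.031 -1.    -0.   ]
 [-0.002  0.    -1.   ]]
E [274.5 119.4]
ML [276.5 168.4]
MR [355.3 168.5]
FR [353.4 213. ]
[258 102  35  34 944] [0.5736 0.0287 0.109 ]
[261 151  35  34 889] [0.5138 0.0255 0.109 ]
[337 154  32  33 778] [ 0.5123 -0.0691  0.109 ]
[338 197  30  33 749] [ 0.4529 -0.0732  0.109 ]
```

View pics/c12.png

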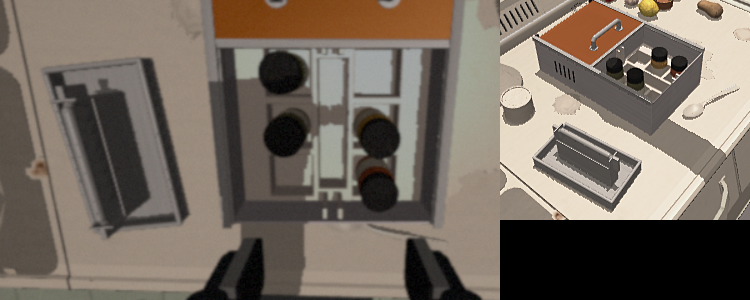

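Run:
```python
from h import *
S=cam("scene");c=load("w16")
t=np.array([plane(S,u,.034) for u in[(223,323),(252,284),(330,330),(300,365)]]);print("tray scene",t.mean(0).round(3))
print("well top scene",plane(S,(277,300),.095).round(3))
w=lambda u,z:plane(c,np.array(u)/1.25+(50,60),z).round(3)
t=np.array([w(u,.034) for u in[(43,65),(152,57),(187,225),(95,237)]]);print(t,t.mean(0))
print("well ends",w((60,95),.08),w((103,230),.08), "inner", w((145,180),.003))
# compare with s6 (just after placing): tray + well shift by phase of patch
a=cv2.imread("pics/s6.png",0);b=cv2.imread("pics/s16.png",0)
r=cv2.matchTemplate(b[260:390,190:360],a[275:372,205:325],cv2.TM_CCOEFF_NORMED);_,v,_,l=cv2.minMaxLoc(r);print("match",v,l[0]+190-205,l[1]+260-275)
```

```text
tray scene [0.458 0.258 0.034]
well top scene [0.462 0.241 0.095]
[[0.57  0.311 0.034]
 [0.583 0.185 0.034]
 [0.373 0.164 0.034]
 [0.352 0.287 0.034]] [0.4695  0.23675 0.034  ]
well ends [0.542 0.266 0.08 ] [0.386 0.245 0.08 ] inner [0.423 0.227 0.003]
match 0.6244235038757324 12 2
```

```bash
python3 -m handwheel '{"dp":[[20,0,0],[45,1,0],[70,1,0],[95,2,0],[115,2,0],[133,2,0],[133,2,0],[133,2,0],[133,2,0],[133,2,0],[133,2,0],[133,2,0],[133,2,0],[133,2,0]],"spin":[-8,-16,-24,-32,-40,-48,-56,-64,-72,-80,-88,-90,-90,-90],"claw":[0,0,0,0,0,0,0,0,0,0,0,0,0,0]}'
python3 - <<'E'
from h import *
for i in range(2):capture("wrist");o=get_obs();print(o["ee_pos"],R.from_quat(o["ee_rot"]).as_matrix().round(3)[:,:2].tolist(),tool([.6455,-.0212,.1325],o))
E
```

```text
time: 38.8
ee_pos: [0.6457, -0.0216, 0.3474]
ee_rot: [0.696, 0.718, -0.001, -0.001]
force: [0.9, 0.3, 0.0]
finger_gap: 0.502
gripper_force: 0.0
[ 0.64585435 -0.02139021  0.34764766] [[-0.03, 1.0], [1.0, 0.03], [-0.0, -0.001]] [ 2.000e-01 -1.000e-01  2.151e+02]
[ 0.64598645 -0.02118773  0.3478253 ] [[-0.031, 1.0], [1.0, 0.031], [-0.0, -0.001]] [  0.   -0.3 215.3]
```

```bash
python3 -m handwheel '{"dp":[[0,0,45],[0,0,90],[0,0,135],[0,0,175],[0,0,200],[0,0,215],[0,0,215],[0,0,215],[0,0,215],[0,0,215],[0,0,215],[0,0,215]],"spin":[0,0,0,0,0,0,0,0,0,0,0,0],"claw":[0,0,0,0,0,0,0,-1,-1,-1,-1,-1]}' 60
python3 -m handwheel '{"dp":[[0,-8,0],[0,-22,0],[0,-37,0],[0,-52,0],[0,-67,0],[0,-82,0],[0,-97,0],[0,-112,0],[0,-127,0],[0,-142,0],[0,-157,0],[0,-167,0],[0,-174,0],[0,-178,0],[0,-178,0]],"spin":[0,0,0,0,0,0,0,0,0,0,0,0,0,0,0],"claw":[-1,-1,-1,-1,-1,-1,-1,-1,-1,-1,-1,-1,-1,-1,-1]}'
```

```text
time: 40.1
ee_pos: [0.6464, -0.0208, 0.135]
ee_rot: [0.696, 0.718, 0.0, 0.001]
force: [-4.5, 1.2, 6.3]
finger_gap: 0.111
gripper_force: 58.7
time: 41.6
ee_pos: [0.4692, -0.0262, 0.1349]
ee_rot: [0.696, 0.718, 0.001, 0.001]
force: [-1.7, 1.0, 11.8]
finger_gap: 0.116
gripper_force: 60.1
```

Push the last bit to the shut stop (expected at x ≈ 0.4625).

```bash
python3 -m handwheel '{"dp":[[0,-3,0],[0,-5,0],[0,-7,0],[0,-9,0],[0,-9,0]],"spin":[0,0,0,0,0],"claw":[-1,-1,-1,-1,-1]}'
python3 -m handwheel '{"dp":[[0,-2,0],[0,-4,0],[0,-5,0],[0,-5,0]],"spin":[0,0,0,0],"claw":[-1,-1,-1,-1]}'
```

```text
time: 42.1
ee_pos: [0.4624, -0.0264, 0.1349]
ee_rot: [0.696, 0.718, 0.003, 0.002]
force: [4.7, -0.2, 6.0]
finger_gap: 0.116
gripper_force: 59.5
time: 42.5
ee_pos: [0.4623, -0.0263, 0.1351]
ee_rot: [0.696, 0.718, 0.006, 0.004]
force: [19.7, -1.3, -11.2]
finger_gap: 0.118
gripper_force: 58.6
```

```bash
python3 -m handwheel '{"dp":[[0,3,0],[0,6,0],[0,6,0],[0,6,0],[0,6,0],[0,6,0],[0,6,0],[0,6,-20],[0,6,-60],[0,6,-110],[0,6,-160],[0,6,-200],[0,6,-200],[0,6,-200]],"spin":[0,0,0,0,0,0,0,0,0,0,0,0,0,0],"claw":[-1,-1,-1,-0.5,0,0,0,0,0,0,0,0,0,0]}'
python3 - <<'E'
from h import *
im,c=snap("wrist","w17");s,_=snap("scene","s17");b=cv2.imread("pics/s16.png")
# cover edges: orange mask extents at the column through the station's middle, cast on cover plane
hsv=cv2.cvtColor(im,cv2.COLOR_BGR2HSV);m=((hsv[...,0]<20)&(hsv[...,1]>150)&(hsv[...,2]>60)).astype(np.uint8)
n,l,st,ct=cv2.connectedComponentsWithStats(m);k=1+st[1:,4].argmax();x,y,w,h,a=st[k];print(st[k])
for v in(y+20,y+h//2,y+h-30):
    q=np.where(l[v]==k)[0];print(plane(c,(q[0],v),.119).round(4),plane(c,(q[-1],v),.119).round(4))
for n,r in dict(lemon=(slice(155,180),slice(325,352)),ramekin=(slice(148,168),slice(342,364)),tin=(slice(240,285),slice(185,228)),tray=(slice(275,375),slice(205,340))).items():
    print(n,cv2.absdiff(s[r],cv2.imread("pics/scene0.png" if n!="tray" else "pics/s16.png")[r]).mean().round(1))
E
```

```text
time: 43.9
ee_pos: [0.4604, -0.027, 0.3339]
ee_rot: [0.696, 0.718, 0.0, 0.001]
force: [0.0, -0.2, -1.3]
finger_gap: 0.499
gripper_force: 0.0
[  285    74   166   179 25510]
[0.4238 0.0614 0.119 ] [0.6017 0.067  0.119 ]
[ 0.4262 -0.0155  0.119 ] [ 0.6048 -0.0099  0.119 ]
[ 0.4289 -0.0917  0.119 ] [ 0.6066 -0.0861  0.119 ]
lemon 3.9
ramekin 6.4
tin 4.5
tray 2.6
```

```bash
python3 -c "
from plant import *
print(job_done())"
```

```text
the job is handed in; nothing more can be done
None
```

The job is handed in, with no verdict shown: the cover slid fully back and is shut again (184 mm measured), the spoon well stands in the dish tray, the three jars from the worktop are in pockets of their own with jar E left in place, and the lemon, ramekin and tin look unmoved; I viewed 16 pictures against the limit of 14.

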